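# Set the pack-marking bracket and fit the ink dauber

### The arm

A 6-joint arm with a two-finger parallel gripper is mounted at the origin on the work surface; the furniture and walls round the work are solid. World frame = base frame: x ahead of the robot, y to its left, z up, the work surface at z = 0. Lengths are in m, angles in rad, forces in N, time in s.
With the tool pointing down it reaches from about 0.375 to 0.9 m from the base axis. Payload 3.1 kg.
Tool frame: the origin (TCP) lies midway between the tips of the shut fingers; the grasp point (between the pads) lies grip_point_offset behind it (grip_point_offset is the distance from the TCP to the grasp point, in m); y points along the fingers, z is the direction in which the jaws open and shut, and the axes are right-handed (so a half turn about y gives the same grasp; the last joint's range is limited). The gripper opens to 87 mm and grips with 3 to 60 N. Pads are 19 mm wide; open, the fingers measure 117 mm over their backs; the gripper's body (75 mm by 190 mm) begins 51 mm behind the grasp point.
Start: joints at [-1.365, 0.527, 1.433, -0, 1.181, -0.178], TCP at [0.235, -0.579, 0.196] pointing down, gripper open.
Joint ranges: [-3.08, 3.08], [-0.75, 2.2], [0.22, 2.44], [-1.43, 4.57], [0, 2.65], [-2.85, 2.85]. Speed limits (rad/s): [2.79, 2.79, 3.14, 3.14, 3.14, 3.14].

### API

Orientations are given as a unit quaternion [x, y, z, w].
In Python, from rig import * gives the robot as it stands.
- The arm moves only by the tool jog_arm, never from a script. Its argument "increments" is a list that holds one entry, the list of rows, each a list of 7 numbers: the turn, a rotation vector about the world's x, y, z in degrees, then the shift along the world's x, y, z in m, then the closure, from -1 (fully open) to 1 (shut), so that 0 is half open. In form: [[[rx, ry, rz, x, y, z, jaw], ...]]. A call has 1 to 8 rows; each row is the pose to reach, as a shift and turn from the pose measured when the call began; what a row does not reach only later rows make up. A row lasts 1/10 s, in which the tool goes at most 50 mm and 8.59 degrees, less where a joint would pass 70% of its speed; a pose out of reach is approached as far as the arm can. A call with a gripper value outside its range is refused whole. The fingers move at their own pace and stop on an object; "squeeze" is the grip in N (left out, the last holds). Time passes only in rows, so rows that repeat a pose let the fingers close. It gives the time, the measured TCP pose, the force and the opening at its end, in the units of the state.
- get_obs(): the state, without advancing time (a new reading comes with each control period).
- camera(name): name is "scene" or "top" or "wrist"; returns the picture (420x560x3 uint8, red, green, blue); there is no depth.
- camera_info(name): a dict with "K" (3x3 intrinsics, pixels), "R" (3x3) and "t" (3): a world point X has camera coordinates R X + t. Camera axes: x right, y down, z forward; pixel columns grow to the right and rows downward; lengths in m; the calibration is good to about 2 mm. The wrist camera is an equidistant fisheye: a pixel r from the principal point sees the ray r / f radians off the axis. A picture is of the moment at which its call begins: read the wrist's pose just before it. camera_info takes no time and is no camera call; for the wrist camera it gives the pose at the moment of the call.
- hand_in(): hands the job in, once; it reports no verdict.
The state is a dict: "time": time; "q": joint angles; "joint_velocities": joint speeds; "joint_torque": joint torques, N m; "position": TCP position; "tool_rot": TCP orientation; "ft_force": force on the tool from outside, world axes, zero at the start; "moment": the same for the moment, N m; "grip_width": finger opening in m.
Only numpy, scipy, OpenCV 4.12 (cv2) and the standard library are available. Lean on these libraries where they do the work, as an engineer would, in place of code of your own. Each camera call takes 0.05 s, during which the arm holds its last target.

### The job

Set up the marking station for the next pack size: slide the blue slotted bracket along the rail until its white index line is in line with the tip of the red mark, then turn the black clamping lever clockwise as far as it goes so that the bracket is tight there. After that take the ink dauber from the ink pad and slide it sideways into the bracket's fork, one collar under the fork and one above, right to the end of the slot, and leave it hanging there upright. Do not disturb the jar, the marker or the tape roll.

Things in the scene. Friction and masses are not known exactly. Their poses are not given: they have to be found in the camera images.
- marking_station: fixed station: white bed 210 x 300 x 8 mm, aluminium rail along y at its back (top 75 mm above the table, from 28 mm in front of the origin to 48 mm behind it), side guide 26 mm high at the bed's left edge. Origin on the table, midway between the two bolts; x points away from the robot, y left along the rail. Guide bolt (head 17 mm over the rail) at y = -75 mm, clamp bolt at +75 mm
- bracket_index (a point): rear end of the bracket's white index line, middle of its rear edge, top face; axes as the station's. The blue bracket (0.7 kg, loose) is a 6 mm plate, 60 x 240 mm on the rail, with two slots of 10 x 70 mm round the bolts: it slides along y 30 mm either way of the middle, with 1 mm of play, at 3 to 6 N while loose; its forked tongue, 72 mm wide, reaches 96 mm in front of the bolts
- bracket_knob (a point): centre of the black upright grip knob on the bracket, 19 mm diameter, 32 mm tall (from 8 mm to 40 mm above the bracket's top face); pinch it from above to slide the bracket. The point moves with the bracket
- mark_tip (a point): tip of the red arrow mark on the white scale behind the bracket; its axes are the station's. The bracket is set when bracket_index is level with this tip along the rail (same y in the station's frame). At the start it lies 14 to 54 mm to the left (+y) of the index line
- clamp_lever (a joint): clamping lever, rad: 0 = loose, pointing to the front (-x of the station, to the robot); grows as it turns clockwise seen from above, to the stop at 1.5 = tight, pointing left (+y of the station). It begins to press on the bracket at about 0.7 and at the stop holds it against over 25 N. It starts between 0 and 0.3, turns with about 0.2 to 0.3 N m and stays where it is left
- lever_axis (a point): point on the vertical axis of the clamping lever, at the height of its handle (118 mm above the table, 37 mm above the bracket's top face); the lever's hub here is 25 mm in diameter and its top is 3 mm lower
- lever_handle (a point): middle of the lever's level round handle, 60 mm from lever_axis; the handle is 14 mm thick and runs from 26 to 89 mm from the axis; only the bracket's top face (37 mm lower) and the bed lie below it. It turns with the lever
- fork_seat (a point): where the dauber's neck belongs, half-way through the 6 mm plate (underside 75 mm above the table). The slot is 23 mm wide, runs along the bracket's x and is open to the front (-x, to the robot); its mouth is 34 mm in front of this point, flared to 37 mm over the first 10 mm; its closed end is 10.5 mm behind this point
- dauber_grip (a point): centre of the blue ribbed grip of the ink dauber, 30 mm diameter, 45 mm tall; grasp here from above. The dauber (90 g, round, 95 mm tall with a 4 mm button on top) starts upright on the ink pad. Heights from its underside: foot 26 mm diameter 0 to 28 mm, lower collar 40 mm diameter 28 to 33, neck 20 mm diameter 33 to 45, upper collar 40 mm diameter 45 to 50, grip 50 to 95
- dauber_neck (a point): centre of the dauber's 20 mm neck (12 mm tall, between the two white collars), 33.5 mm below dauber_grip. Hanging in the fork with the upper collar resting on the plate, it lies 3 mm below fork_seat
- ink_pad: fixed dark blue ink pad, 62 x 92 mm, 14 mm high, origin under its centre
- red_cap_jar: bystander: white jar with a red cap, 72 mm diameter, 121 mm tall, origin under its centre
- marker: bystander: felt marker lying down, 14 x 131 mm, origin under its middle
- tape_roll: bystander: roll of brown tape lying flat, 104 mm diameter, 48 mm tall, origin under its centre
Mind the look-alikes: they are no part of the job. Of the things like the part that bears dauber_grip, leave any that is green or turquoise; of the rest the smaller one is meant.

How it is judged:
On the way, in this order (a step that is already met when the one before it is completed fails the run):
1. the bracket is on the mark (index line within 3 mm of the tip along the rail) with the lever still loose (y of bracket_index in the frame of mark_tip between -0.003 and 0.003 m and value of joint clamp_lever below 0.6 rad), for 0.2 s.
2. the lever is tight and the bracket still on the mark, the dauber not yet in the fork (y of bracket_index in the frame of mark_tip between -0.003 and 0.003 m and value of joint clamp_lever above 1.3 rad and distance between dauber_neck and fork_seat above 0.05 m), for 0.2 s.
At the end, for the whole second after the job is handed in: the bracket's index line is within 3 mm of the red tip along the rail, the lever is turned to at least 1.3 rad, and the released dauber hangs upright (within 0.1 rad) in the fork with its neck within 5 mm of the slot's seat, one collar below and one above the plate (y of bracket_index in the frame of mark_tip between -0.003 and 0.003 m and value of joint clamp_lever above 1.3 rad and horizontal distance between dauber_neck and fork_seat below 0.005 m and z of dauber_neck in the frame of fork_seat between -0.006 and 0.0015 m and angle between dauber_neck's own z axis and vertical below 0.1 rad); the robot touches nothing.
It fails at once if the jar, the marker or the tape roll was moved by more than 2 cm (distance of any of red_cap_jar, marker, tape_roll from where it was at the start of the episode above 0.02 m).
It also fails if it takes over 69 s, if anything falls off the work surface, if the arm or the gripper's body presses on something with over 40 N, if the wrist force passes 120 N, or if a joint passes its speed limit or range.

## Working session

There is one attempt and no reset: what is moved stays moved. The work goes in short steps, Python scripts to look and compute and a tool call to move; the robot and the scene stay as the last step left them, time stands still between calls to the robot, and variables do not carry over. Pictures are saved under pics/ and viewed, and the job is handed in when it is done.

Besides the shell and the picture viewer there is one more tool, called after "Call:" by a JSON object that holds its "fn" and its "kwargs". jog_arm: Moves the arm, as the interface text tells. Its arguments: {"type":"object","properties":{"increments":{"type":"array","items":{"type":"array","items":{"type":"array","items":{"type":"number"}}}},"squeeze":{"type":"number"}},"required":["increments"]}

```bash
ls; mkdir -p pics
cat > h.py <<'E'
from rig import *
import numpy as np, cv2
def save(n,img,crop=None,s=1):
    if crop: c0,r0,c1,r1=crop; img=img[r0:r1,c0:c1]
    img=cv2.resize(img,None,fx=s,fy=s,interpolation=cv2.INTER_CUBIC)
    cv2.imwrite('pics/'+n+'.png',img[:,:,::-1])
def ray(ci,u,v,fish=False):
    K=np.array(ci['K']);R=np.array(ci['R']);t=np.array(ci['t'])
    x=(u-K[0,2])/K[0,0];y=(v-K[1,2])/K[1,1]
    if fish:
        th=np.hypot(x,y); d=np.array([x/th*np.sin(th),y/th*np.sin(th),np.cos(th)]) if th>1e-9 else np.array([0,0,1.])
    else: d=np.array([x,y,1.])
    return -R.T@t, R.T@d
def onz(ci,u,v,z,fish=False):
    c,d=ray(ci,u,v,fish); return c+d*(z-c[2])/d[2]
def proj(ci,X,fish=False):
    K=np.array(ci['K']);p=np.array(ci['R'])@np.array(X)+np.array(ci['t'])
    if fish:
        r=np.hypot(p[0],p[1]);th=np.arctan2(r,p[2]);x,y=p[0]/r*th,p[1]/r*th
    else:x,y=p[0]/p[2],p[1]/p[2]
    return np.array([K[0,0]*x+K[0,2],K[1,1]*y+K[1,2]])
E
python3 - <<'E'
from h import *
import pickle
print(get_obs())
d={}
for n in ['scene','top','wrist']:
    ci=camera_info(n); im=camera(n); d[n]=(ci,im); save(n+'0',im); print(n,ci)
pickle.dump(d,open('d0.pkl','wb'))
try: print(grip_point_offset)
except Exception as e: print(e)
E
```

```text
pics
{'time': 0.0, 'q': array([-1.36447983e+00,  5.28446220e-01,  1.43393112e+00,  1.81881643e-05,
        1.18135880e+00, -1.78486300e-01]), 'joint_velocities': array([-0.00113506, -0.00025434, -0.0005716 ,  0.00107782,  0.00053953,
        0.00159205]), 'joint_torque': array([-4.20267752e-04, -4.40047002e+01, -1.76592278e+01,  6.33082073e-02,
        5.82564413e-02, -1.65262727e-04]), 'position': array([ 0.23448584, -0.57849106,  0.19517477]), 'tool_rot': array([-0.13521262,  0.69481708, -0.69330138,  0.13520343]), 'ft_force': array([0.85209931, 0.29007678, 0.1065135 ]), 'moment': array([ 0.01607025, -0.0051551 , -0.03664024]), 'grip_width': 0.08722615241316305}
scene {'K': array([[437.80971263,   0.        , 279.06518142],
       [  0.        , 437.80971263, 210.96825463],
       [  0.        ,   0.        ,   1.        ]]), 'R': array([[ 0.8429502 , -0.53742842,  0.02461026],
       [-0.24823335, -0.42912052, -0.86846749],
       [ 0.47729987,  0.72596575, -0.49513488]]), 't': array([-0.3665181 ,  0.18076772,  1.10205916])}
top {'K': array([[423.82059939,   0.        , 286.73030114],
       [  0.        , 423.82059939, 211.70992587],
       [  0.        ,   0.        ,   1.        ]]), 'R': array([[-0.01069299, -0.99985509, -0.01324586],
       [-0.9906851 ,  0.01239143, -0.13560786],
       [ 0.13575234,  0.01167243, -0.99067404]]), 't': array([0.00412124, 0.41802459, 1.15799865])}
wrist {'K': array([[325.1922621 ,   0.        , 276.34528387],
       [  0.        , 325.1922621 , 213.74951611],
       [  0.        ,   0.        ,   1.        ]]), 'R': array([[ 0.37604603, -0.92659357, -0.00370716],
       [-0.89407022, -0.36389184,  0.26119184],
       [-0.24336769, -0.09490569, -0.96527979]]), 't': array([-0.62326424, -0.03161144,  0.39175671])}
0.0187
```

View pics/scene0.png

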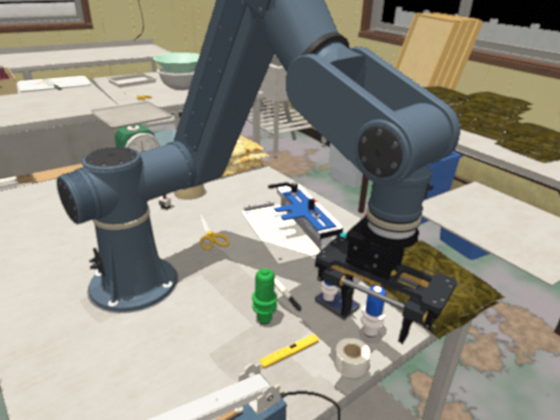

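View pics/top0.png

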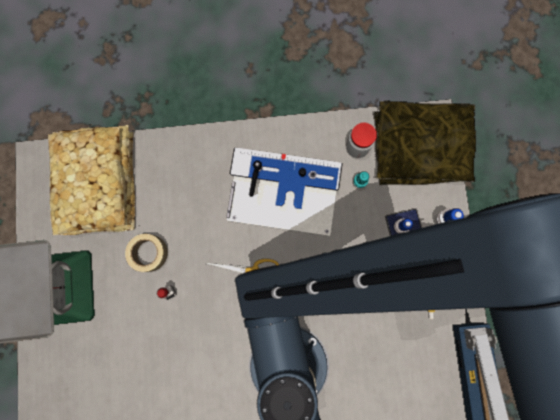

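View pics/wrist0.png

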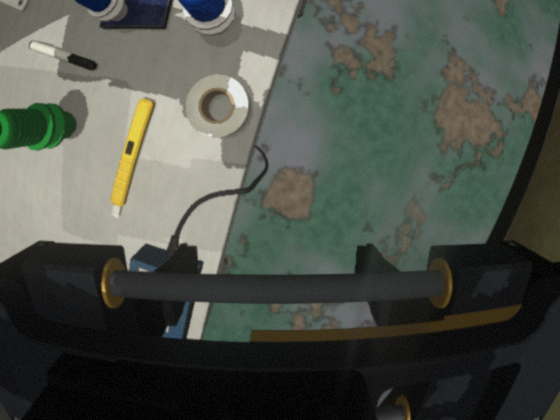

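Run:
```python
from h import *
import pickle
d=pickle.load(open('d0.pkl','rb'))
save('topcrop',d['top'][1],(220,135,355,245),5.9)
save('topcrop2',d['top'][1],(340,160,480,260),5.7)
save('scenecrop',d['scene'][1],(235,160,405,290),4.6)
```

```text
(no output)
```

View pics/topcrop.png

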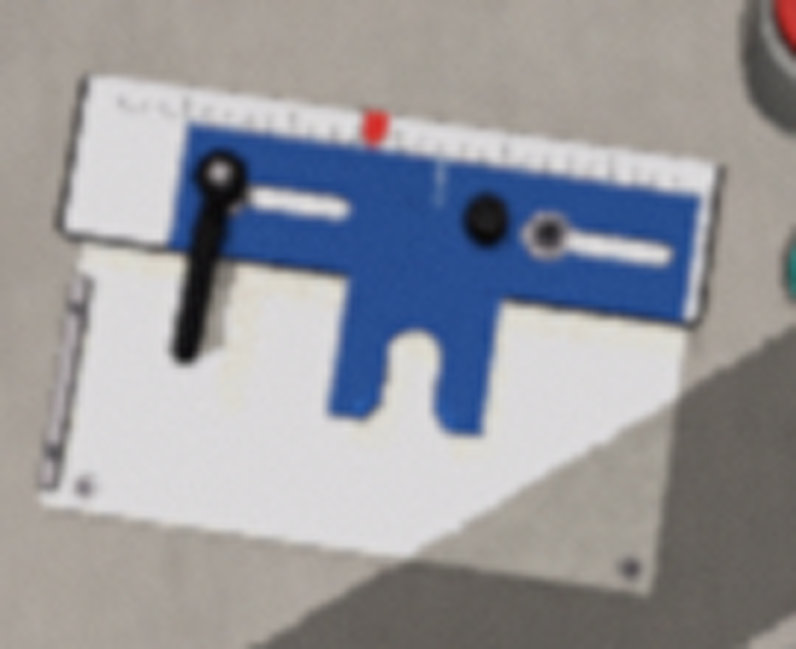

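View pics/topcrop2.png

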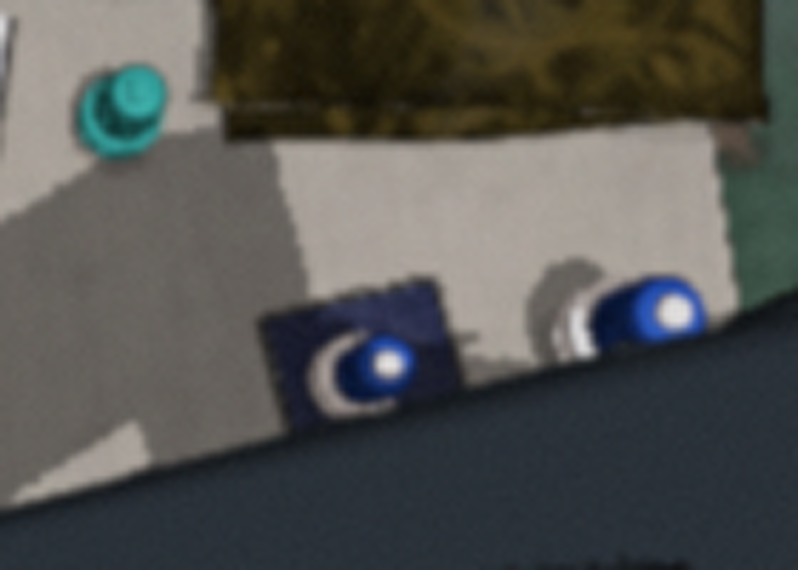

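View pics/scenecrop.png

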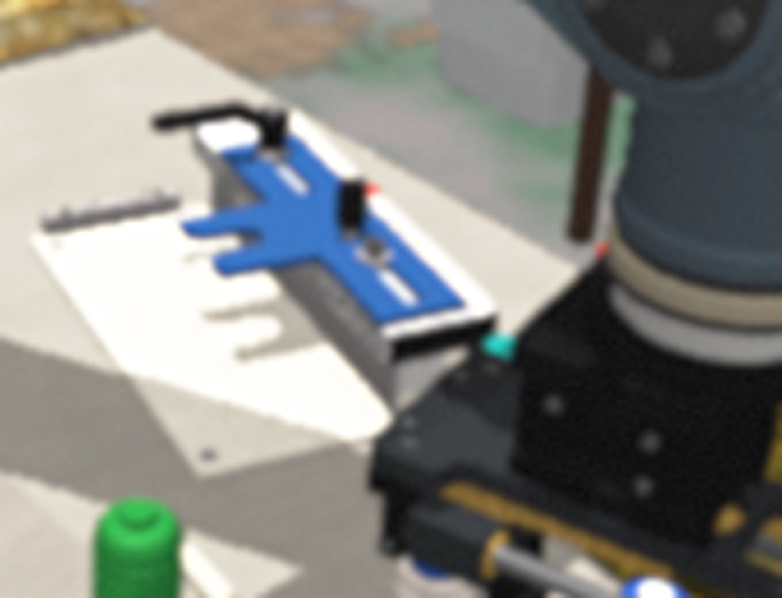

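```bash
cat > fit.py <<'E'
from h import *
import pickle
from scipy.optimize import least_squares
ci,im=pickle.load(open('d0.pkl','rb'))['top']
def px(u,v): return (u+.5)/5.9-.5+220,(v+.5)/5.9-.5+135
def W(u,v,z): return onz(ci,*px(u,v),z)
lab=[((220,173),.115,(0,.075)),((547,233),.092,(0,-.075)),((88,78),.075,(.048,.15)),((63,235),.075,(-.028,.15)),((693,325),.075,(-.028,-.15)),((718,165),.075,(.048,-.15))]
P=np.array([W(*p,z)[:2] for p,z,_ in lab]);S=np.array([s for *_,s in lab])
def tr(q,S):
    c,s=np.cos(q[2]),np.sin(q[2]); return q[:2]+S@np.array([[c,s],[-s,c]])
r=least_squares(lambda q:(tr(q,S)-P).ravel(),[.6,0,0])
q=r.x;print('station',q,np.degrees(q[2]));print((tr(q,S)-P).round(4)*1000)
def inv(p): 
    c,s=np.cos(q[2]),np.sin(q[2]); return (np.array(p)[:2]-q[:2])@np.array([[c,-s],[s,c]])
for n,p,z in [('index',(443,160),.081),('tip',(371,145),.075),('knob',(487,219),.121),('leverend',(184,357),.118),('slotend',(415,331),.081),('forkL',(331,413),.081),('forkR',(482,432),.081),('brBL',(190,125),.081),('brBR',(698,195),.081),('bfl',(40,503),.008),('bfr',(650,590),.008)]:
    w=W(*p,z);print(n,w.round(4),inv(w).round(4))
def W2(u,v,z): return onz(ci,(u+.5)/5.7-.5+340,(v+.5)/5.7-.5+160,z)
print('dauber small',W2(388,363,.014+.099),'big',W2(677,312,.12),'jar',onz(ci,363,133,.121))
E
python3 fit.py
```

```text
station [ 0.52123831  0.00224327 -0.1577224 ] -9.036827847032205
[[-1.4  0.7]
 [-0.8 -0.8]
 [ 1.4  2.4]
 [ 0.9  3.2]
 [-0.1 -3.5]
 [-0.  -1.9]]
index [ 0.5477 -0.0244  0.081 ] [ 0.0304 -0.0221]
tip [0.5569 0.0088 0.075 ] [0.0342 0.0121]
knob [ 0.5103 -0.0432  0.121 ] [-0.0037 -0.0466]
leverend [0.4506 0.0914 0.118 ] [-0.0837  0.0769]
slotend [ 0.4679 -0.0106  0.081 ] [-0.0507 -0.021 ]
forkL [0.4305 0.0281 0.081 ] [-0.0937  0.0112]
forkR [ 0.4209 -0.0404  0.081 ] [-0.0924 -0.0579]
brBL [0.566  0.0923 0.081 ] [0.0301 0.096 ]
brBR [ 0.5296 -0.1412  0.081 ] [ 0.0308 -0.1404]
bfl [0.3997 0.1716 0.008 ] [-0.1467  0.1481]
bfr [ 0.3541 -0.1213  0.008 ] [-0.1456 -0.1482]
dauber small [ 0.37247236 -0.31325513  0.113     ] big [ 0.39322872 -0.44206346  0.12      ] jar [ 0.6125711  -0.20541368  0.121     ]
```

```bash
cat >> h.py <<'E'
from scipy.spatial.transform import Rotation as Ro
def tool():
    o=get_obs(); R=Ro.from_quat(o['tool_rot']).as_matrix(); return o,R
E
python3 - <<'E'
from h import *
o,R=tool(); print(R.round(3)); print('z dir deg',np.degrees(np.arctan2(R[1,2],R[0,2])))
ci=camera_info('wrist');print('cam',-np.array(ci['R']).T@np.array(ci['t']))
E
```

```text
[[-0.927 -0.     0.375]
 [-0.375  0.002 -0.927]
 [-0.    -1.    -0.002]]
z dir deg -67.95334033755758
cam [ 0.3014656  -0.55188923  0.38421952]
```

Call:
{"fn": "jog_arm", "kwargs": {"increments": [[[0,0,-6,0.02,0.04,0.02,-1],[0,0,-12,0.04,0.085,0.02,-1],[0,0,-18,0.065,0.13,0.02,-1],[0,0,-24,0.085,0.175,0.02,-1],[0,0,-30,0.11,0.22,0.02,-1],[0,0,-31,0.13,0.26,0.02,-1],[0,0,-31,0.15,0.3,0.02,-1],[0,0,-31,0.17,0.34,0.02,-1]]]}}

```text
time: 0.95
position: [0.4049, -0.2368, 0.2154]
tool_rot: [0.055, 0.706, -0.704, -0.055]
ft_force: [0.5, -0.4, 0.3]
grip_width: 0.087
```

Run:
```python
from h import *
o,R=tool(); print(o['position'],o['q'].round(3),np.degrees(np.arctan2(R[1,2],R[0,2])))
```

```text
[ 0.40492649 -0.23682686  0.2153554 ] [-0.769  0.292  1.787  0.002  1.064  0.957] -98.96830264973404
```

Call:
{"fn": "jog_arm", "kwargs": {"increments": [[[0,0,0,0.02,0.04,0,-1],[0,0,0,0.045,0.08,0,-1],[0,0,0,0.065,0.12,0,-1],[0,0,0,0.085,0.16,0,-1],[0,0,0,0.105,0.194,0,-1],[0,0,0,0.105,0.194,0,-1]]]}}

```text
time: 1.55
position: [0.5116, -0.0389, 0.2153]
tool_rot: [0.054, 0.706, -0.704, -0.053]
ft_force: [-0.1, -0.8, -0.5]
grip_width: 0.087
```

Run:
```python
from h import *
import pickle
o,R=tool(); print(o['position'],np.degrees(np.arctan2(R[1,2],R[0,2])))
ci=camera_info('wrist');im=camera('wrist');pickle.dump((ci,im,o),open('w1.pkl','wb'));save('w1',im,None,1.4)
```

```text
[ 0.51160488 -0.03889727  0.21530809] -98.63527169479238
```

View pics/w1.png

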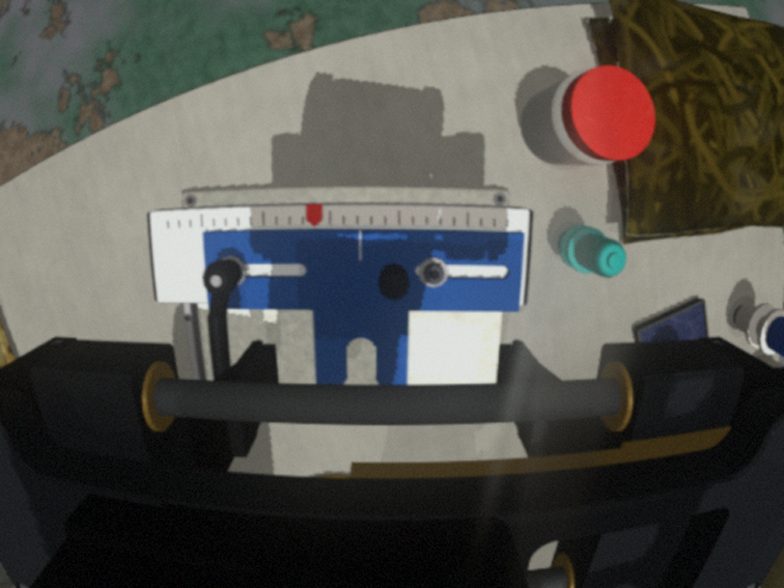

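Run:
```python
from h import *
import pickle
ci,im,o=pickle.load(open('w1.pkl','rb'));save('w1c',im,(100,130,390,290),2.75)
save('w1d',im,(195,135,325,235),6)
```

```text
(no output)
```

View pics/w1d.png

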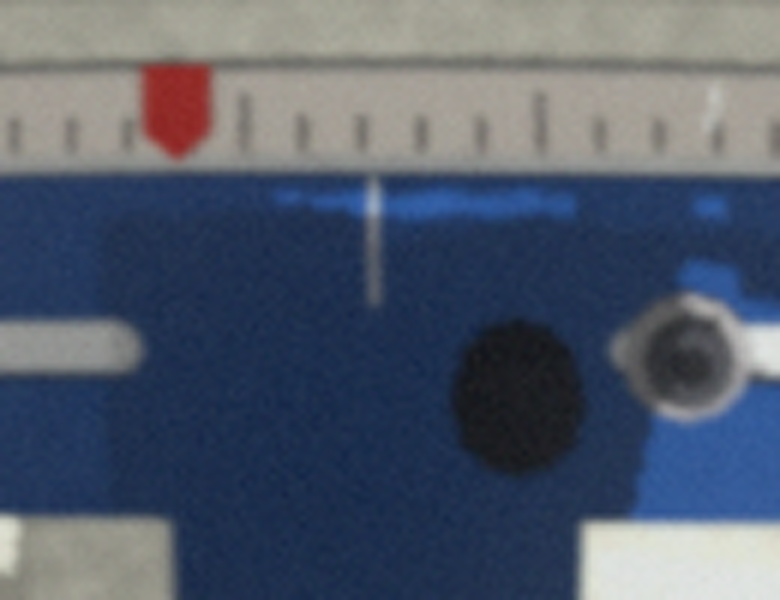

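View pics/w1c.png

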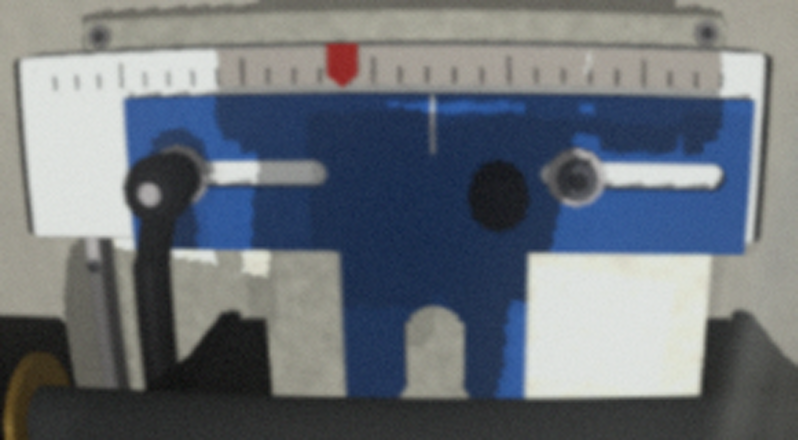

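```bash
cat > m1.py <<'E'
from h import *
import pickle
ci,im,o=pickle.load(open('w1.pkl','rb'))
def W(u,v,z,s=6,c=(195,135)): return onz(ci,(u+.5)/s-.5+c[0],(v+.5)/s-.5+c[1],z,True)
pt={}
for n,p,z in [('tip',(178,158),.075),('idx',(373,177),.081),('idxfront',(373,304),.081),('bolt',(688,357),.092),('knobtop',(517,385),.121),('tickL',(245,95),.075),('tickR',(540,95),.075),('railbackL',(5,66),.075),('railbackR',(775,60),.075)]:
    pt[n]=W(*p,z);print(n,pt[n].round(4))
for n,p,z in [('leverTop',(149,193),.125),('brBL',(125,96),.081),('brBR',(753,97),.081),('brFL',(124,247),.081),('brFR',(745,253),.081),('railFL',(30,234),.075),('railFR',(757,240),.075),('railBL',(15,60),.075),('railBR',(770,53),.075),('slotend',(435,305),.081),('tongL',(341,252),.081),('tongR',(526,254),.081),('slL',(405,370),.081),('slR',(466,370),.081)]:
    pt[n]=W(*p,z,2.75,(100,130));print(n,pt[n].round(4))
d=lambda a,b:(np.degrees(np.arctan2(*(pt[b]-pt[a])[:2])),np.linalg.norm(pt[b]-pt[a]))
print(d('brBR','brBL'),d('brFR','brFL'),d('railFR','railFL'),d('railBR','railBL'))
E
python3 m1.py
```

```text
tip [0.558  0.0093 0.075 ]
idx [ 0.55   -0.0236  0.081 ]
idxfront [ 0.5288 -0.0202  0.081 ]
bolt [ 0.5143 -0.0707  0.092 ]
knobtop [ 0.5202 -0.043   0.121 ]
tickL [ 0.5667 -0.0039  0.075 ]
tickR [ 0.559  -0.0531  0.075 ]
railbackL [0.5789 0.0365 0.075 ]
railbackR [ 0.5594 -0.0933  0.075 ]
leverTop [0.5381 0.0728 0.125 ]
brBL [0.57   0.0936 0.081 ]
brBR [ 0.5329 -0.1415  0.081 ]
brFL [0.5113 0.1086 0.081 ]
brFR [ 0.4728 -0.1333  0.081 ]
railFL [0.5219 0.1544 0.075 ]
railFR [ 0.4754 -0.1401  0.075 ]
railBL [0.594  0.1427 0.075 ]
railBR [ 0.5479 -0.1517  0.075 ]
slotend [ 0.4702 -0.0116  0.081 ]
tongL [0.4964 0.0205 0.081 ]
tongR [ 0.4853 -0.0489  0.081 ]
slL [0.4449 0.0048 0.081 ]
slR [ 0.4415 -0.0191  0.081 ]
(np.float64(8.975467834208677), np.float64(0.23798208193639844)) (np.float64(9.035368656738115), np.float64(0.24484993487841458)) (np.float64(8.97327985833741), np.float64(0.2981992996439703)) (np.float64(8.892019659466007), np.float64(0.2980672613926671))
```

Call:
{"fn": "jog_arm", "kwargs": {"increments": [[[0,0,0,0.001,-0.004,-0.04,-1],[0,0,0,0.001,-0.004,-0.08,-0.6],[0,0,0,0.001,-0.004,-0.11,-0.3],[0,0,0,0.001,-0.004,-0.118,0],[0,0,0,0.001,-0.004,-0.118,0],[0,0,0,0.001,-0.004,-0.118,0]]], "squeeze": 20}}

```text
time: 2.2
position: [0.5123, -0.0457, 0.0982]
tool_rot: [0.055, 0.705, -0.705, -0.053]
ft_force: [1.3, 0.1, 0.4]
grip_width: 0.0552
```

Run:
```python
from h import *
import pickle
o,R=tool(); print(o['position'],np.degrees(np.arctan2(R[1,2],R[0,2])))
ci=camera_info('wrist');im=camera('wrist');pickle.dump((ci,im,o),open('w2.pkl','wb'));save('w2',im,None,1.4)
ci=camera_info('scene');im=camera('scene');pickle.dump((ci,im,o),open('s2.pkl','wb'));save('s2',im,(235,130,405,260),4.6)
```

```text
[ 0.51229519 -0.04574091  0.09818836] -98.7510143067834
```

View pics/w2.png

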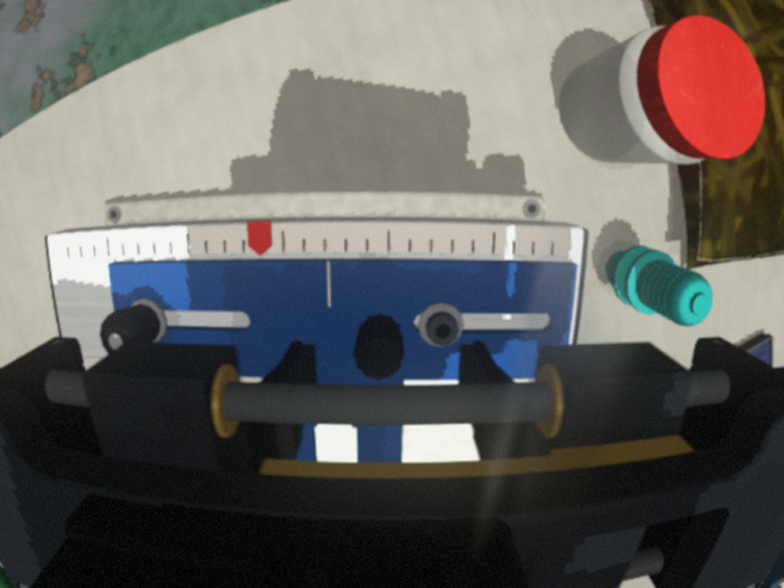

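View pics/s2.png

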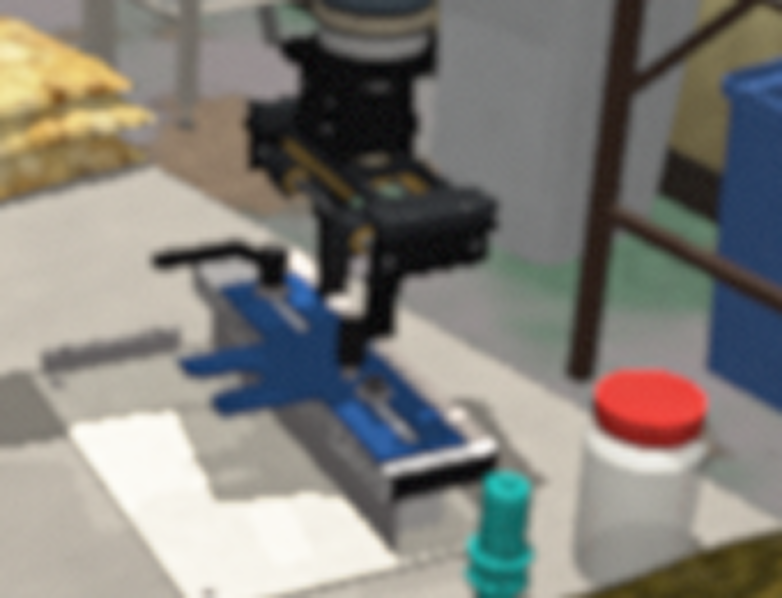

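Call:
{"fn": "jog_arm", "kwargs": {"increments": [[[0,0,0,0,0,0,0.5],[0,0,0,0,0,0,1],[0,0,0,0,0,0,1],[0,0,0,0,0,0,1],[0,0,0,0,0,0,1],[0,0,0,0,0,0,1]]], "squeeze": 20}}

```text
time: 2.9
position: [0.5127, -0.0455, 0.0987]
tool_rot: [0.055, 0.705, -0.705, -0.053]
ft_force: [0.2, 0.1, -0.5]
grip_width: 0.0047
```

Run:
```python
from h import *
import pickle
o,R=tool(); print(o['position'],o['grip_width'],np.degrees(np.arctan2(R[1,2],R[0,2])))
ci=camera_info('wrist');im=camera('wrist');pickle.dump((ci,im,o),open('w3.pkl','wb'));save('w3',im,(120,140,380,260),3)
```

```text
[ 0.51266149 -0.04549532  0.09869005] 0.0046791137794362225 -98.71817669878804
```

View pics/w3.png

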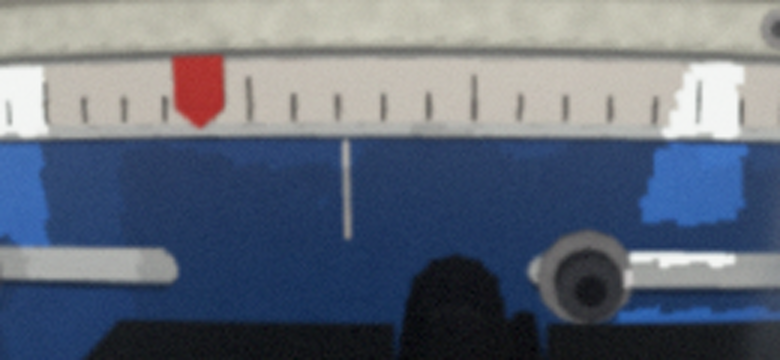

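Run:
```python
from h import *
import pickle
ci,im,o=pickle.load(open('w3.pkl','rb'));save('w3f',im,None,1.4)
im=camera('scene');save('s3',im,(270,150,370,225),7.5)
im=camera('top');save('t3',im,(220,125,355,235),5.9)
```

```text
(no output)
```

View pics/w3f.png

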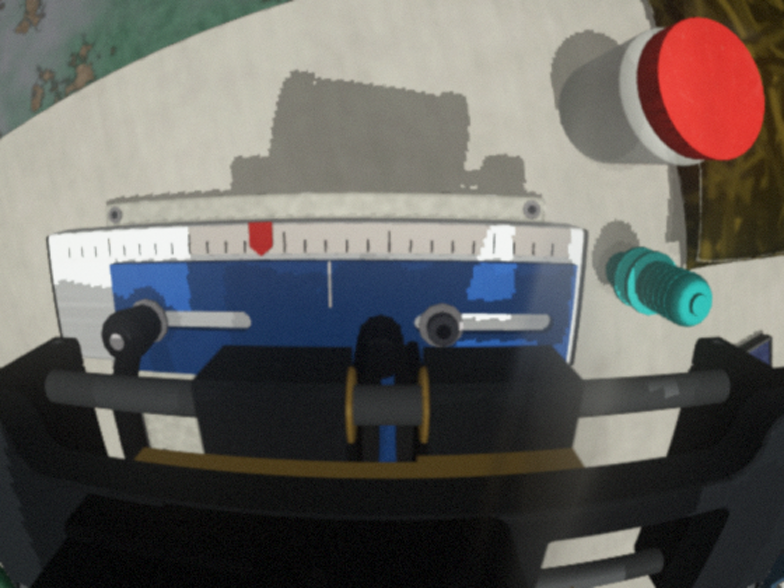

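View pics/s3.png

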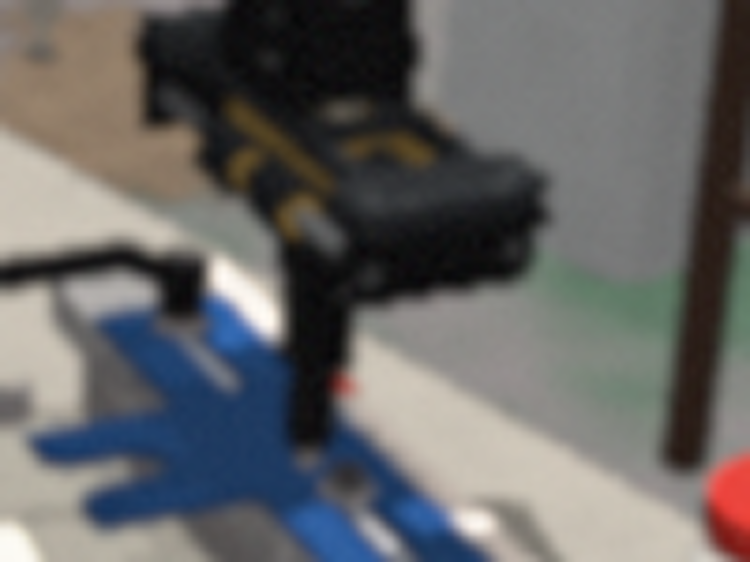

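View pics/t3.png

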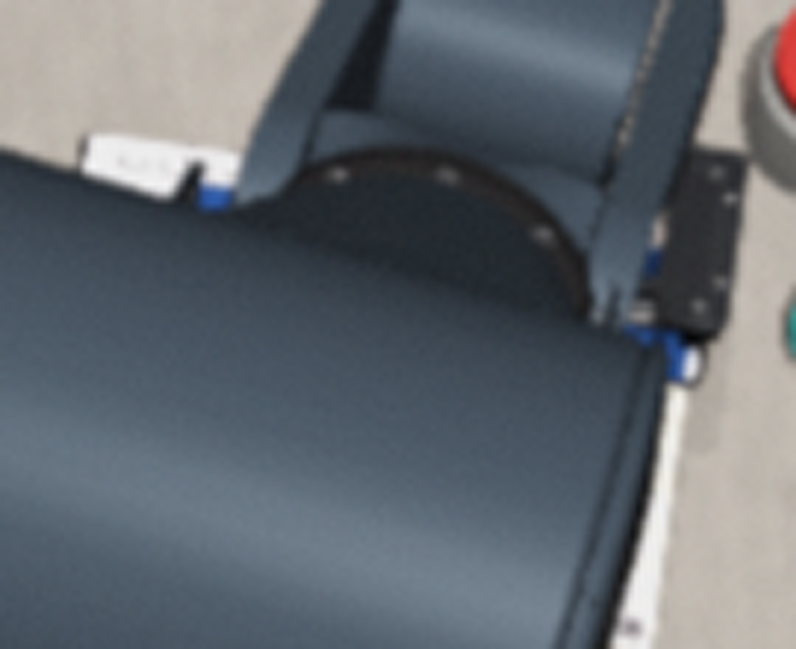

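Run:
```python
from h import *
import pickle
d=pickle.load(open('d0.pkl','rb'))
ci=d['scene'][0]
o,R=tool();print(o['position'],o['grip_width'])
print('TCP in scene',proj(ci,o['position']), 'in wrist',proj(camera_info('wrist'),o['position'],True))
for x in (.50,.51,.52,.53):
  print(x,'scene',[(proj(ci,(x,-.043,z))-[235,130])*4.6 for z in (.089,.121)],'top',[(proj(d['top'][0],(x,-.043,z))-[220,135])*5.9 for z in (.089,.121)],'w3',[proj(camera_info('wrist'),(x,-.043,z),True)*1.4 for z in (.089,.121)])
save('w3z',pickle.load(open('w3.pkl','rb'))[1],(220,210,330,290),7)
save('s2z',pickle.load(open('s2.pkl','rb'))[1],(280,170,350,225),11)
```

```text
[ 0.51268027 -0.04549681  0.09865784] 0.0014204930760115858
TCP in scene [311.09057969 206.58832086] in wrist [277.36351056 245.98111893]
0.5 scene [array([330.42842455, 368.96798144]), array([333.31722798, 324.13365563])] top [array([482.95938898, 254.86798694]), array([484.56000735, 239.38267694])] w3 [array([387.10355143, 362.65201812]), array([386.91748011, 393.14242582])]
0.51 scene [array([343.31360181, 365.04529226]), array([346.35417143, 320.33201825])] top [array([482.61813126, 233.34600082]), array([484.20701255, 217.26327133])] w3 [array([383.86475338, 343.11870294]), array([383.14015103, 371.1325257 ])]
0.52 scene [array([356.10230486, 361.15197312]), array([359.29227608, 316.55920276])] top [array([482.27768634, 211.87527559]), array([483.85488256, 195.1980566 ])] w3 [array([380.53215828, 322.93756029]), array([379.22000521, 348.13007085])]
0.53 scene [array([368.79561314, 357.28769542]), array([372.13266168, 312.81488262])] top [array([481.93805132, 190.45562831]), array([483.50361421, 173.18683385])] w3 [array([377.11568138, 302.1611477 ]), array([375.17063468, 324.19513196])]
```

View pics/w3z.png

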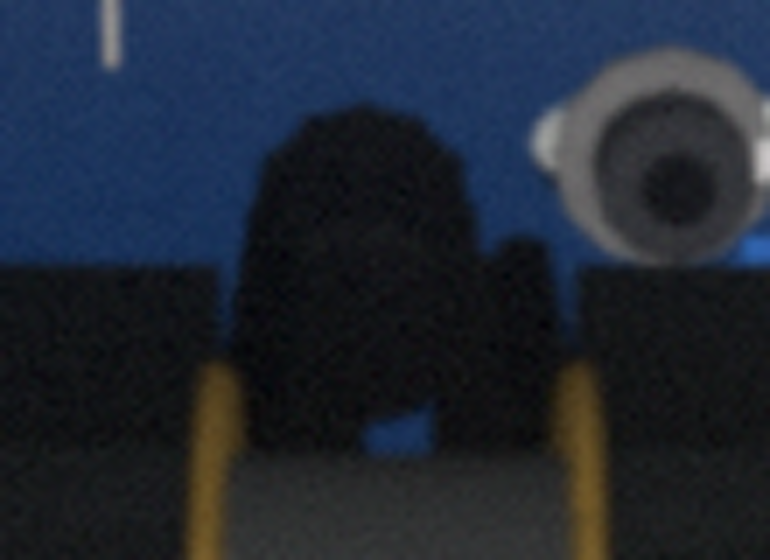

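View pics/s2z.png

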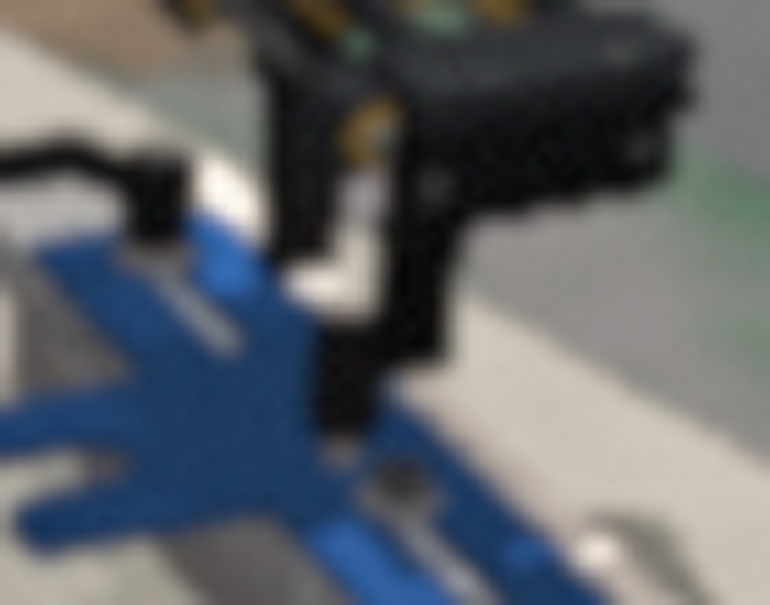

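Run:
```python
from h import *
import pickle
d=pickle.load(open('d0.pkl','rb'))
ci=d['scene'][0]
_,_,o=pickle.load(open('s2.pkl','rb'))
p=o['position'];R=Ro.from_quat(o['tool_rot']).as_matrix();print(p,o['grip_width'])
for s in (-1,1):
  for h in (0,.0187,.03):
    for xx in (-.0095,.0095):
      X=p+R@np.array([xx,-h,s*.0276]);print(s,h,xx,X.round(3),((proj(ci,X)-[280,170])*11).round(0))
```

```text
[ 0.51229519 -0.04574091  0.09818836] 0.05518613170961206
-1 0 -0.0095 [ 0.526 -0.02   0.098] [325. 352.]
-1 0 0.0095 [ 0.507 -0.017  0.098] [262. 364.]
-1 0.0187 -0.0095 [ 0.526 -0.02   0.117] [329. 290.]
-1 0.0187 0.0095 [ 0.507 -0.017  0.117] [265. 302.]
-1 0.03 -0.0095 [ 0.526 -0.02   0.128] [332. 252.]
-1 0.03 0.0095 [ 0.507 -0.017  0.128] [268. 264.]
1 0 -0.0095 [ 0.517 -0.074  0.098] [423. 447.]
1 0 0.0095 [ 0.499 -0.072  0.098] [358. 460.]
1 0.0187 -0.0095 [ 0.517 -0.074  0.117] [428. 384.]
1 0.0187 0.0095 [ 0.499 -0.072  0.117] [362. 397.]
1 0.03 -0.0095 [ 0.517 -0.074  0.128] [431. 345.]
1 0.03 0.0095 [ 0.499 -0.072  0.128] [365. 358.]
```

Call:
{"fn": "jog_arm", "kwargs": {"increments": [[[0,0,0,0,0.001,0.002,0],[0,0,0,0,0.001,0.002,0],[0,0,0,0,0.001,0.002,0],[0,0,0,0,0.001,0,0],[0,0,0,0,0.001,-0.006,0],[0,0,0,0,0.001,-0.012,0],[0,0,0,0,0.001,-0.014,0]]], "squeeze": 20}}

```text
time: 3.75
position: [0.512, -0.0443, 0.0837]
tool_rot: [0.054, 0.706, -0.705, -0.053]
ft_force: [-0.8, -0.6, 0.6]
grip_width: 0.0422
```

Run:
```python
from h import *
import pickle
o,R=tool(); print(o['position'],o['grip_width'],np.degrees(np.arctan2(R[1,2],R[0,2])))
ci=camera_info('scene');im=camera('scene');pickle.dump((ci,im,o),open('s4.pkl','wb'));save('s4',im,(280,170,350,225),11)
```

```text
[ 0.5119854  -0.04433266  0.08365376] 0.04222181116808199 -98.72420919022684
```

View pics/s4.png

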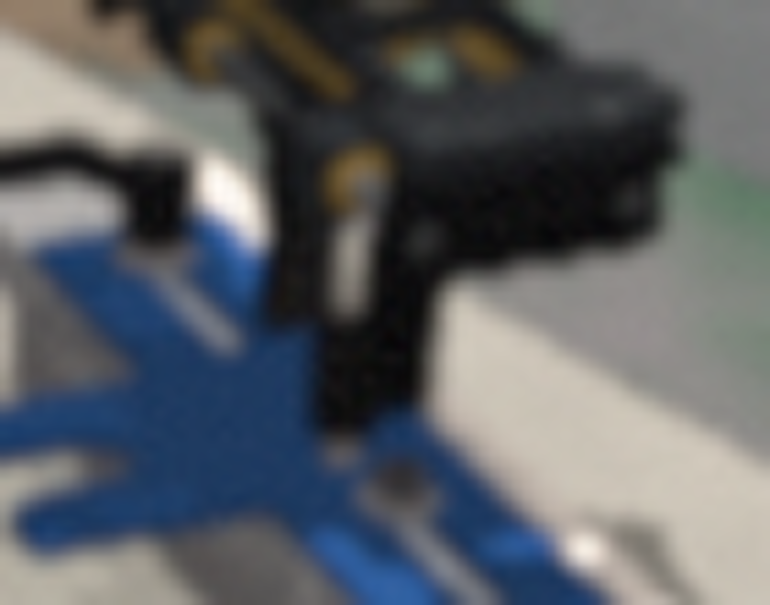

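Call:
{"fn": "jog_arm", "kwargs": {"increments": [[[0,0,0,0,0,-0.005,0],[0,0,0,0,0,-0.01,0],[0,0,0,0,0,-0.01,0.3],[0,0,0,0,0,-0.01,0.6],[0,0,0,0,0,-0.01,1],[0,0,0,0,0,-0.01,1],[0,0,0,0,0,-0.01,1],[0,0,0,0,0,-0.01,1]]], "squeeze": 20}}

```text
time: 4.6
position: [0.5121, -0.0439, 0.0738]
tool_rot: [0.055, 0.706, -0.704, -0.053]
ft_force: [1.4, 3.0, 1.0]
grip_width: 0.0187
```

Run:
```python
from h import *
import pickle
o,R=tool(); print(o['position'],o['grip_width'],o['ft_force'],np.degrees(np.arctan2(R[1,2],R[0,2])))
ci=camera_info('scene');im=camera('scene');pickle.dump((ci,im,o),open('s5.pkl','wb'));save('s5',im,(280,170,350,225),11)
ci=camera_info('wrist');im=camera('wrist');pickle.dump((ci,im,o),open('w5.pkl','wb'));save('w5',im,None,1.4)
```

```text
[ 0.51208814 -0.04387945  0.07377564] 0.018685557641819877 [1.44895113 2.96737743 1.01139293] -98.73756636330738
```

View pics/s5.png

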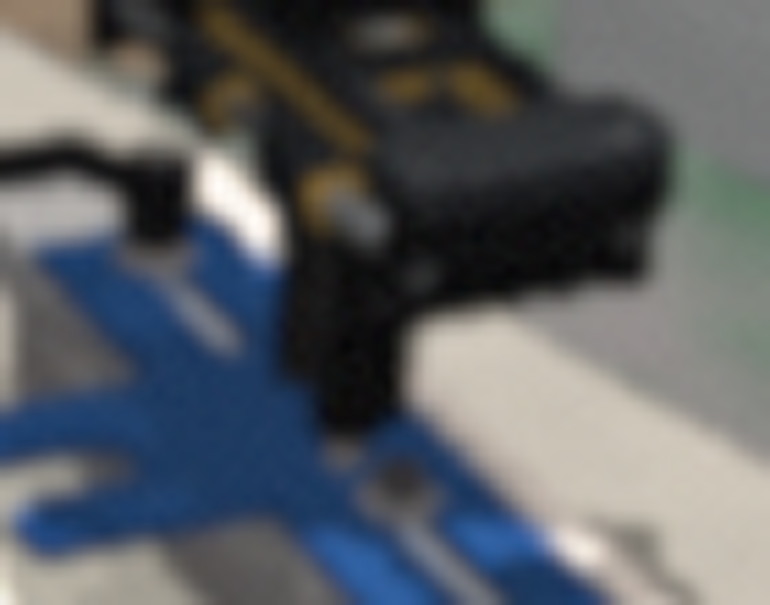

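View pics/w5.png

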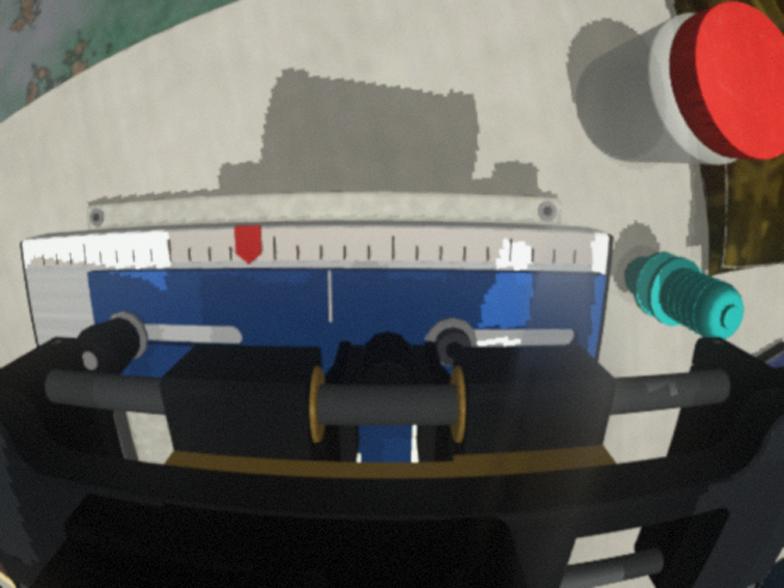

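Call:
{"fn": "jog_arm", "kwargs": {"increments": [[[0,0,0,0.001,0.006,0,1],[0,0,0,0.002,0.012,0,1],[0,0,0,0.003,0.018,0,1],[0,0,0,0.004,0.024,0,1],[0,0,0,0.005,0.03,0,1],[0,0,0,0.0053,0.0335,0,1],[0,0,0,0.0053,0.0335,0,1]]], "squeeze": 25}}

```text
time: 5.4
position: [0.5176, -0.0093, 0.0738]
tool_rot: [0.055, 0.706, -0.704, -0.053]
ft_force: [0.9, 1.3, 0.0]
grip_width: 0.0185
```

Run:
```python
from h import *
import pickle
o,R=tool(); print(o['position'],o['grip_width'],o['ft_force'],np.degrees(np.arctan2(R[1,2],R[0,2])))
ci=camera_info('wrist');im=camera('wrist');pickle.dump((ci,im,o),open('w6.pkl','wb'));save('w6',im,(180,150,310,250),6)
```

```text
[ 0.51757649 -0.00932068  0.07375878] 0.01849794079770303 [0.87103048 1.30509583 0.02944396] -98.72436122504595
```

View pics/w6.png

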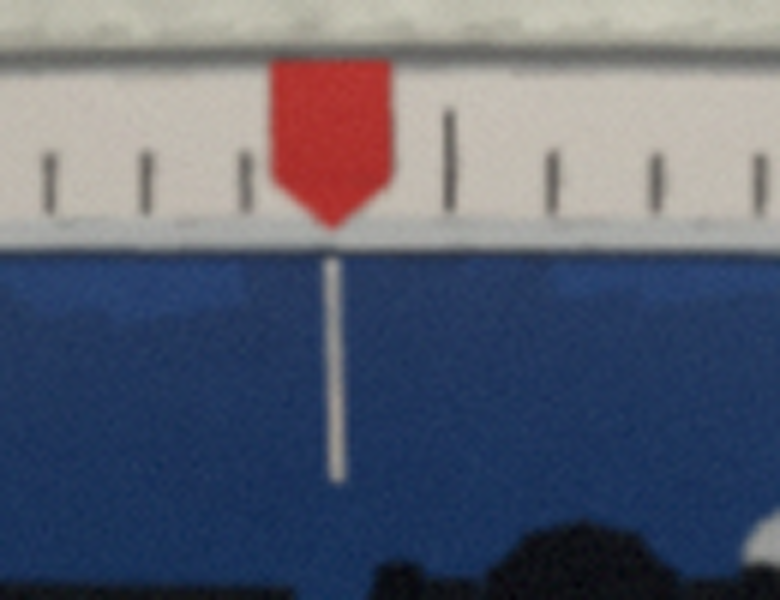

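Run:
```python
from h import *
import pickle
ci,im,o=pickle.load(open('w6.pkl','rb'))
W=lambda u,v,z:onz(ci,(u+.5)/6-.5+180,(v+.5)/6-.5+150,z,True)
ey=np.array([.1564,.9877,0])
a=W(332,228,.075);b=W(332,259,.081);c=W(337,480,.081);print(a,b,c,(a-b)@ey,np.degrees(np.arctan2((b-c)[1],(b-c)[0])))
```

```text
[0.55793773 0.00988377 0.075     ] [0.55594598 0.00945232 0.081     ] [0.534085   0.01302144 0.081     ] 0.0007376535147069102 -9.27255554894275
```

Call:
{"fn": "jog_arm", "kwargs": {"increments": [[[0,0,0,0.0001,0.0008,0,1],[0,0,0,0.0001,0.0008,0,1],[0,0,0,0.0001,0.0008,0,1],[0,0,0,0.0001,0.0008,0,0.4],[0,0,0,0.0001,0.0008,0,0.2],[0,0,0,0.0001,0.0008,0,0.2]]]}}

```text
time: 6.05
position: [0.5175, -0.0083, 0.0738]
tool_rot: [0.055, 0.706, -0.704, -0.053]
ft_force: [0.2, -0.4, 0.1]
grip_width: 0.0321
```

Call:
{"fn": "jog_arm", "kwargs": {"increments": [[[0,0,0,0,0,0.02,0.2],[0,0,0,0,0,0.05,0.2],[0,0,0,-0.02,0.02,0.055,0.6],[0,0,0,-0.04,0.04,0.055,1],[0,0,0,-0.0525,0.06,0.055,1],[0,0,0,-0.0525,0.065,0.055,1],[0,0,0,-0.0525,0.065,0.055,1]]]}}

```text
time: 6.75
position: [0.4656, 0.0571, 0.129]
tool_rot: [0.055, 0.706, -0.704, -0.052]
ft_force: [0.2, 0.3, 0.0]
grip_width: 0.0044
```

Run:
```python
from h import *
import pickle
o,R=tool(); print(o['position'],o['grip_width'],o['ft_force'],np.degrees(np.arctan2(R[1,2],R[0,2])))
ci=camera_info('wrist');im=camera('wrist');pickle.dump((ci,im,o),open('w7.pkl','wb'));save('w7',im,None,1.4)
ci=camera_info('scene');im=camera('scene');print('tcp',(proj(ci,o['position'])-[260,150])*8,(proj(ci,o['position']+[0,0,.025])-[260,150])*8);save('s7',im,(260,150,360,225),8)
```

```text
[0.46555283 0.05709744 0.12896411] 0.004393184747960074 [0.15604019 0.28819985 0.00757123] -98.68140859135313
tcp [148.23787233 295.92132726] [149.86790108 235.10699961]
```

View pics/w7.png

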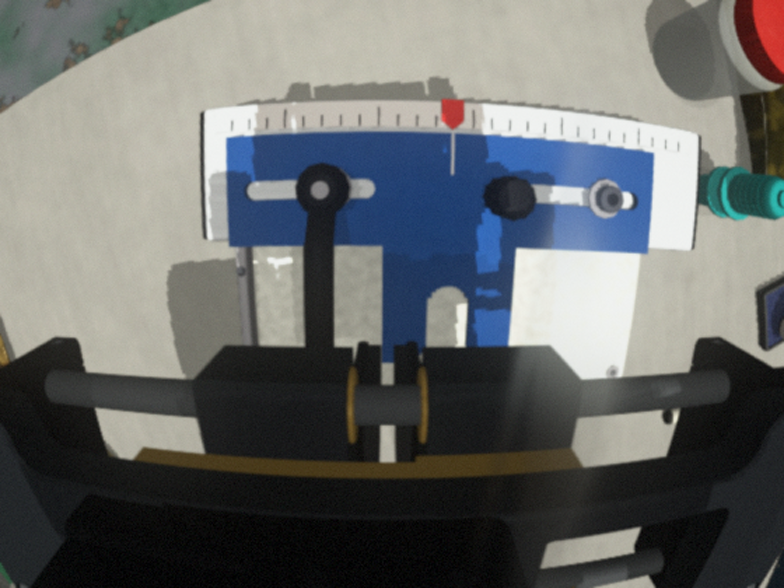

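View pics/s7.png

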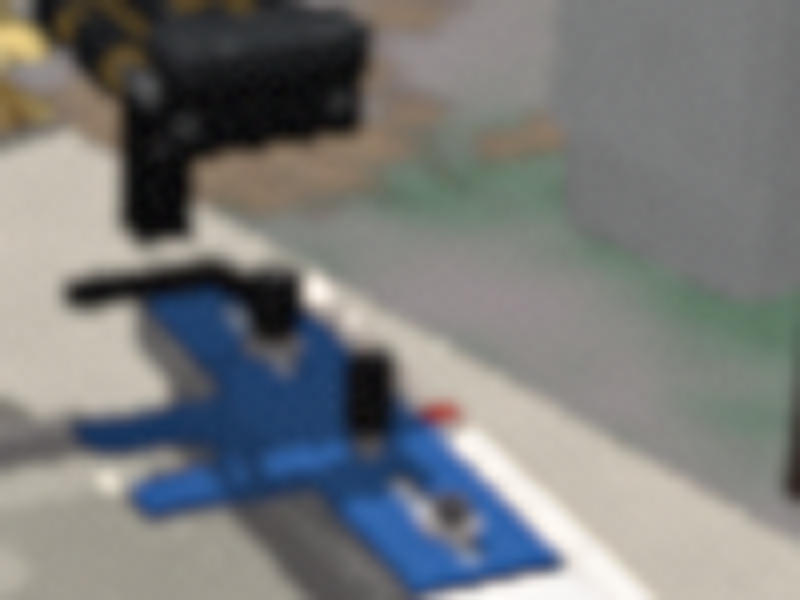

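Run:
```python
from h import *
import pickle
ci,im,o=pickle.load(open('w7.pkl','rb'))
for p,z in [((320,189),.115),((319,240),.118),((318,330),.118),((452,128),.075),((452,134),.081),((452,174),.081),((448,287),.081),((606,199),.09)]:
    print(p,onz(ci,p[0]/1.4,p[1]/1.4,z,True).round(4))
```

```text
(320, 189) [0.5371 0.0771 0.115 ]
(319, 240) [0.5147 0.0809 0.118 ]
(318, 330) [0.4733 0.0893 0.118 ]
(452, 128) [0.5592 0.0091 0.075 ]
(452, 134) [0.5555 0.0105 0.081 ]
(452, 174) [0.5347 0.0135 0.081 ]
(448, 287) [0.4753 0.0233 0.081 ]
(606, 199) [ 0.5134 -0.0682  0.09  ]
```

Call:
{"fn": "jog_arm", "kwargs": {"increments": [[[0,0,0,0,0,-0.02,1],[0,0,0,0,0,-0.04,1],[0,0,0,0,0,-0.049,1],[0,0,0,0,0,-0.049,1]]]}}

```text
time: 7.25
position: [0.4662, 0.0556, 0.0787]
tool_rot: [0.055, 0.706, -0.704, -0.054]
ft_force: [-0.2, 1.0, 1.0]
grip_width: 0.0005
```

Run:
```python
from h import *
o,R=tool();p=o['position'];print(p,o['ft_force'],o['grip_width'])
im=camera('scene');save('s8',im,(260,150,360,225),8)
A=np.array([.536,.077]);ex=np.array([.988,-.156]);ey=np.array([.156,.988])
for th in np.arange(0,1.61,.1):
    s,c=np.sin(th),np.cos(th);d=.007+.0095*s+.013*c
    q=A+.062*(-c*ex+s*ey)-d*(s*ex+c*ey); print(round(th,2),(q-p[:2]).round(4))
```

```text
[0.4661513  0.05555151 0.07868766] [-0.15235501  0.96775027  0.99531169] 0.000501717309751924
0.0 [0.0055 0.0114]
0.1 [0.0046 0.017 ]
0.2 [0.0042 0.0228]
0.3 [0.0044 0.0288]
0.4 [0.0052 0.035 ]
0.5 [0.0067 0.0411]
0.6 [0.0089 0.0472]
0.7 [0.0118 0.0532]
0.8 [0.0154 0.0589]
0.9 [0.0197 0.0644]
1.0 [0.0247 0.0694]
1.1 [0.0304 0.0738]
1.2 [0.0366 0.0777]
1.3 [0.0433 0.0808]
1.4 [0.0504 0.0832]
1.5 [0.0578 0.0847]
1.6 [0.0655 0.0854]
```

View pics/s8.png

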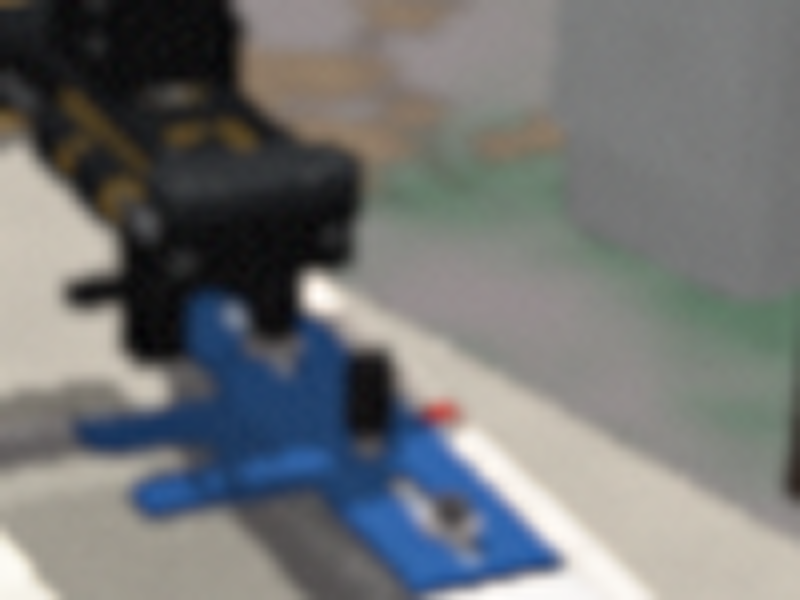

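Call:
{"fn": "jog_arm", "kwargs": {"increments": [[[0,0,0,0.005,0.011,0,1],[0,0,0,0.0045,0.018,0,1],[0,0,0,0.004,0.025,0,1],[0,0,0,0.005,0.032,0,1],[0,0,0,0.006,0.039,0,1],[0,0,0,0.009,0.047,0,1],[0,0,0,0.012,0.053,0,1],[0,0,0,0.0155,0.059,0,1]]]}}

```text
time: 8.1
position: [0.4813, 0.1153, 0.0792]
tool_rot: [0.054, 0.706, -0.704, -0.054]
ft_force: [-1.1, -4.9, -0.1]
grip_width: 0.0003
```

Run:
```python
from h import *
o,R=tool();p=o['position'];print(p,o['ft_force'],o['grip_width'])
im=camera('wrist');save('w9',im,None,1.4)
```

```text
[0.48129236 0.11527108 0.07922011] [-1.11579583 -4.93863665 -0.06651341] 0.00034092988765079137
```

View pics/w9.png

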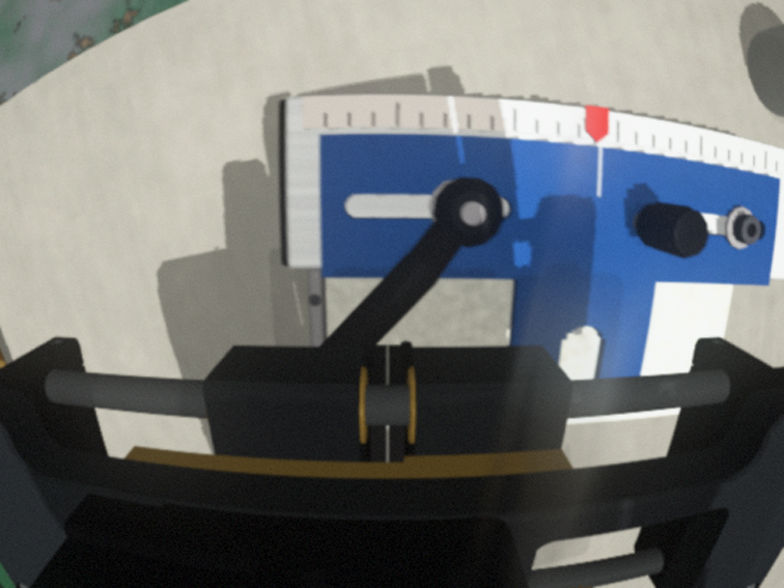

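Call:
{"fn": "jog_arm", "kwargs": {"increments": [[[0,0,0,0.0045,0.0045,0,1],[0,0,0,0.0095,0.0095,0,1],[0,0,0,0.0155,0.014,0,1],[0,0,0,0.0215,0.018,0,1],[0,0,0,0.028,0.021,0,1],[0,0,0,0.035,0.0235,0,1],[0,0,0,0.042,0.025,0,1],[0,0,0,0.042,0.025,0,1]]]}}

```text
time: 8.95
position: [0.5237, 0.1417, 0.0788]
tool_rot: [0.054, 0.707, -0.703, -0.055]
ft_force: [-4.2, -2.0, -0.0]
grip_width: 0.0002
```

Run:
```python
from h import *
o,R=tool();p=o['position'];print(p,o['ft_force'],o['grip_width'])
im=camera('wrist');save('w10',im,None,1.4)
```

```text
[0.52365387 0.14167697 0.07882974] [-4.17107224 -1.97112985 -0.03711212] 0.00019123132090378492
```

View pics/w10.png

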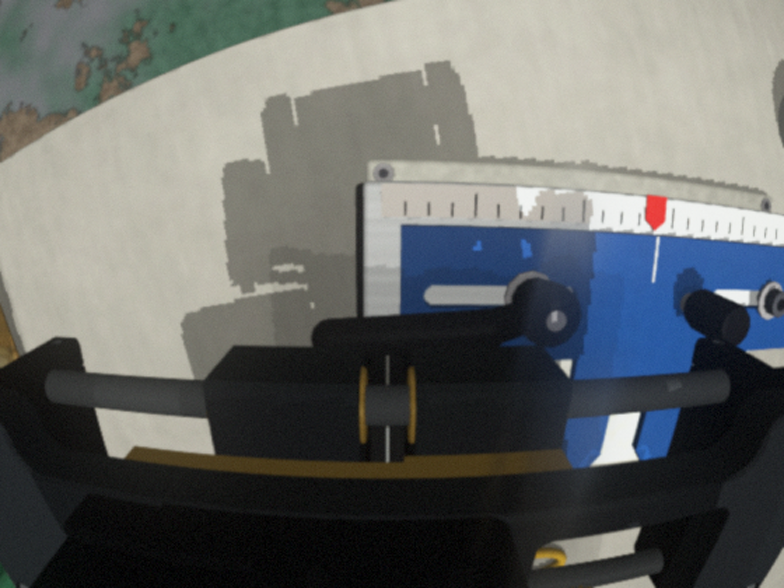

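Call:
{"fn": "jog_arm", "kwargs": {"increments": [[[0,0,0,0.003,0,0,1],[0,0,0,0.006,0.0005,0,1],[0,0,0,0.006,0.0005,0,1]]]}}

```text
time: 9.3
position: [0.5237, 0.142, 0.0782]
tool_rot: [0.049, 0.706, -0.704, -0.059]
ft_force: [-11.3, -3.7, 4.4]
grip_width: 0.0005
```

Call:
{"fn": "jog_arm", "kwargs": {"increments": [[[0,0,0,0.004,0.0005,0,1],[0,0,0,0.008,0.0005,0,1],[0,0,0,0.008,0.0005,0,1]]]}}

```text
time: 9.6
position: [0.5232, 0.1426, 0.0776]
tool_rot: [0.043, 0.705, -0.705, -0.065]
ft_force: [-13.7, -2.7, 8.6]
grip_width: 0.0002
```

Call:
{"fn": "jog_arm", "kwargs": {"increments": [[[0,0,0,-0.01,0,0,1],[0,0,0,-0.03,0,0.0,1],[0,0,0,-0.03,-0.02,0.04,1],[0,0,0,-0.05,-0.04,0.08,0],[0,0,0,-0.05,-0.07,0.1,-1],[0,0,0,-0.05,-0.11,0.1,-1],[0,0,0,-0.05,-0.13,0.1,-1],[0,0,0,-0.05,-0.13,0.1,-1]]]}}

```text
time: 10.4
position: [0.4765, 0.0105, 0.1788]
tool_rot: [0.047, 0.705, -0.705, -0.064]
ft_force: [-1.0, 0.2, 1.0]
grip_width: 0.0327
```

Run:
```python
from h import *
import pickle
o,R=tool();p=o['position'];print(p,o['ft_force'],o['grip_width'],np.degrees(np.arctan2(R[1,2],R[0,2])),R.round(3))
ci=camera_info('wrist');im=camera('wrist');pickle.dump((ci,im,o),open('w11.pkl','wb'));save('w11',im,None,1.4)
```

```text
[0.47648358 0.01045064 0.1788318 ] [-1.00145198  0.21450511  0.97624449] 0.03268398280862517 -98.97276402608364 [[-0.987 -0.023 -0.156]
 [ 0.156  0.003 -0.988]
 [ 0.023 -1.     0.001]]
```

View pics/w11.png

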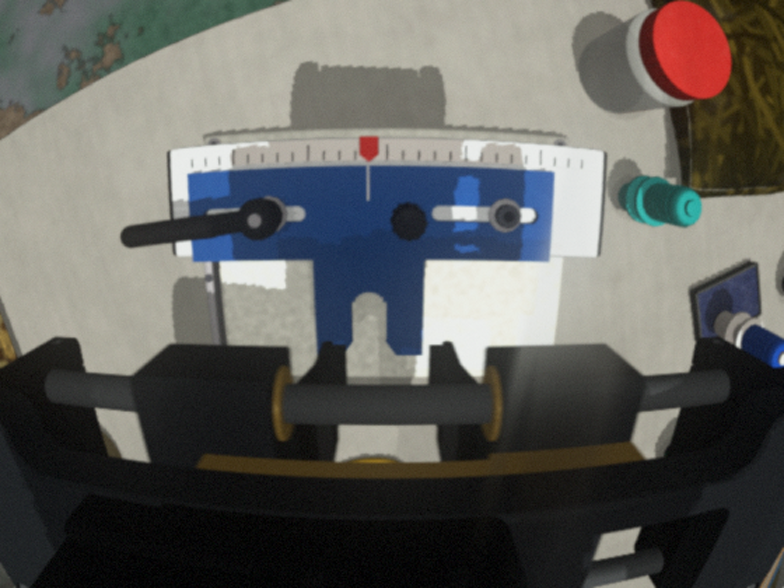

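Run:
```python
from h import *
import pickle
ci,im,o=pickle.load(open('w11.pkl','rb'))
save('w11z',im,(80,90,300,255),3.6)
save('w11y',im,(225,85,305,145),9)
f=lambda p,z:onz(ci,p[0]/1.4,p[1]/1.4,z,True)
a=f((262,215),.112);b=f((128,237),.118);print(a,b,b-a,np.degrees(np.arctan2((b-a)[0],(b-a)[1])))
```

```text
[0.53823398 0.0736812  0.112     ] [0.54345493 0.16180365 0.118     ] [0.00522095 0.08812245 0.006     ] 3.3906118768807683
```

View pics/w11z.png

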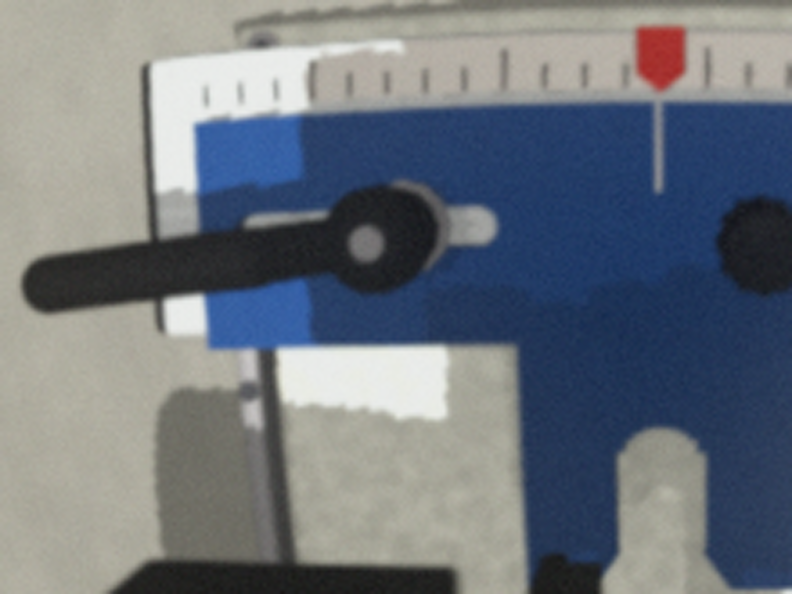

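View pics/w11y.png

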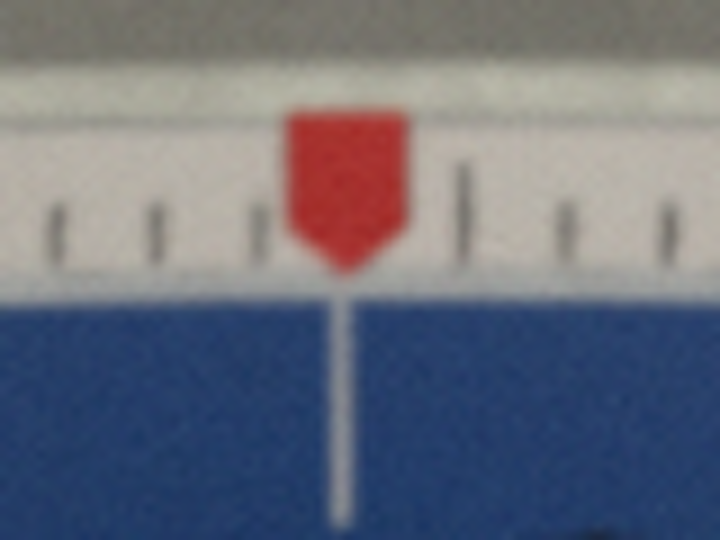

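Run:
```python
from h import *
import pickle
ci,im,o=pickle.load(open('w11.pkl','rb'))
f=lambda u,v,z:onz(ci,(u+.5)/3.6-.5+80,(v+.5)/3.6-.5+90,z,True)[:2]
ex=np.array([.988,-.156]);ey=np.array([.156,.988])
tip=f(659,91,.075);idx=f(659,103,.081);end=f(661,428,.081);L=f(617,480,.081);Rr=f(708,480,.081);tl=f(518,345,.081)
print('tip',tip,'idx',idx,'end',end,'L',L,'R',Rr,'width',(L-Rr)@ey,'mid',(L+Rr)/2)
print('idx-end along ex',(idx-end)@ex)
m=(L+Rr)/2
for n,q in [('idx',idx),('end',end),('m',m),('tip',tip)]: print(n,'ey coord',q@ey,'ex',q@ex)
```

```text
tip [0.55833809 0.01047778] idx [0.55532356 0.01070738] end [0.47519289 0.02342275] L [0.46329036 0.03690608] R [0.45968796 0.01382921] width 0.023361922610857254 mid [0.46148916 0.02536765]
idx-end along ex 0.08115269753394241
idx ey coord 0.09720936563868815 ex 0.5469893258600376
end ey coord 0.09727176622327992 ex 0.46583662832609507
m ey coord 0.09705554490675249 ex 0.4519939378423824
tip ey coord 0.09745278680683901 ex 0.5500034994123917
```

Call:
{"fn": "jog_arm", "kwargs": {"increments": [[[0,-1.3,0,-0.02,-0.045,0.02,-1],[0,-1.3,0,-0.04,-0.09,0.02,-1],[0,-1.3,0,-0.06,-0.135,0.02,-1],[0,-1.3,0,-0.08,-0.18,0.02,-1],[0,-1.3,0,-0.1,-0.225,0.02,-1],[0,-1.3,0,-0.12,-0.27,0.02,-1],[0,-1.3,0,-0.14,-0.31,0.02,-1],[0,-1.3,0,-0.14,-0.31,0.02,-1]]]}}

```text
time: 11.25
position: [0.3362, -0.3038, 0.199]
tool_rot: [-0.057, -0.704, 0.705, 0.057]
ft_force: [0.0, 0.8, -0.3]
grip_width: 0.0864
```

Run:
```python
from h import *
import pickle
o,R=tool();p=o['position'];print(p,o['ft_force'],o['grip_width'],np.degrees(np.arctan2(R[1,2],R[0,2])),R.round(3))
ci=camera_info('wrist');im=camera('wrist');pickle.dump((ci,im,o),open('w12.pkl','wb'));save('w12',im,None,1.4)
ci=camera_info('scene');im=camera('scene');pickle.dump((ci,im,o),open('s12.pkl','wb'));save('s12',im,(240,210,400,330),5)
```

```text
[ 0.3361664  -0.30384782  0.19901763] [ 0.04576909  0.78726099 -0.28919423] 0.08639317923809021 -99.23653417834979 [[-0.987  0.001 -0.161]
 [ 0.161 -0.002 -0.987]
 [-0.001 -1.     0.002]]
```

View pics/w12.png

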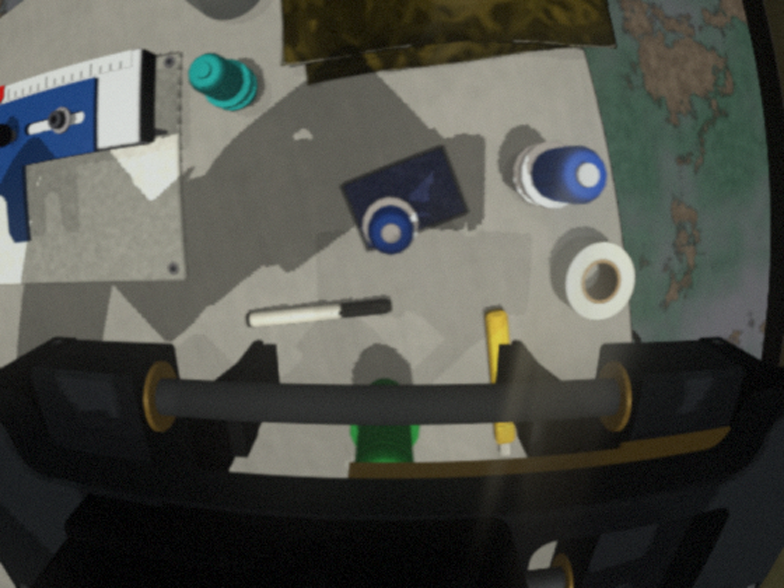

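View pics/s12.png

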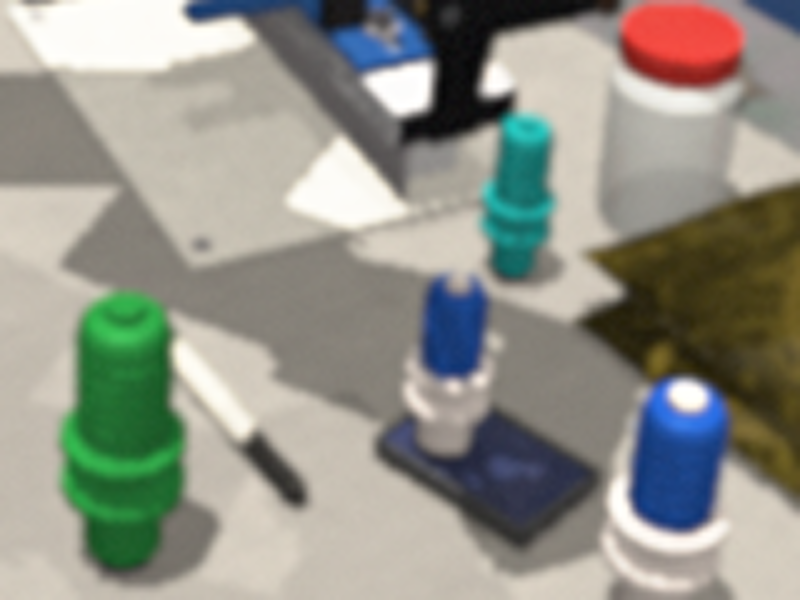

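Run:
```python
from h import *
import pickle
ci,im,o=pickle.load(open('w12.pkl','rb'))
save('w12z',im,(235,90,345,190),6)
f=lambda u,v,z:onz(ci,u/1.4,v/1.4,z,True)
print('small',f(391,233,.113),'big',f(589,175,.13),'green',f(385,470,.12), 'marker',f(345,307,.007))
```

```text
small [ 0.37435448 -0.31188518  0.113     ] big [ 0.39489619 -0.43506806  0.13      ] green [ 0.21071487 -0.28150456  0.12      ] marker [ 0.3042877  -0.26095125  0.007     ]
```

View pics/w12z.png

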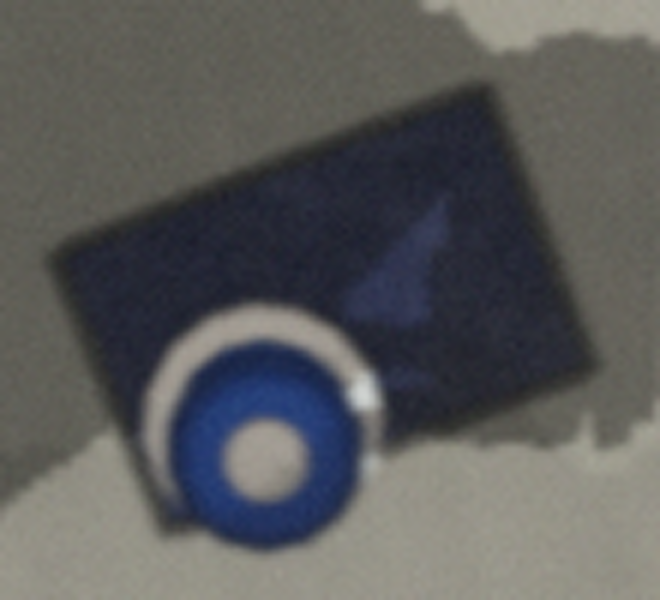

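Call:
{"fn": "jog_arm", "kwargs": {"increments": [[[0,0,0,0.03,-0.006,0,-0.6],[0,0,0,0.038,-0.008,-0.02,-0.4],[0,0,0,0.038,-0.008,-0.06,-0.4],[0,0,0,0.038,-0.008,-0.095,-0.4],[0,0,0,0.038,-0.008,-0.095,-0.4]]], "squeeze": 20}}

```text
time: 11.85
position: [0.3734, -0.3012, 0.0999]
tool_rot: [0.052, 0.709, -0.701, -0.057]
ft_force: [-0.3, 0.2, 0.2]
grip_width: 0.0625
```

Run:
```python
from h import *
import pickle
o,R=tool();p=o['position'];print(p,o['ft_force'],o['grip_width'],np.degrees(np.arctan2(R[1,2],R[0,2])))
ci=camera_info('wrist');im=camera('wrist');save('w13',im,None,1.4)
ci=camera_info('scene');im=camera('scene');save('s13',im,(240,190,400,310),5)
```

```text
[ 0.37340047 -0.30121358  0.09990205] [-0.32009898  0.22312814  0.21532665] 0.0625026272717951 -98.83949798125738
```

View pics/w13.png

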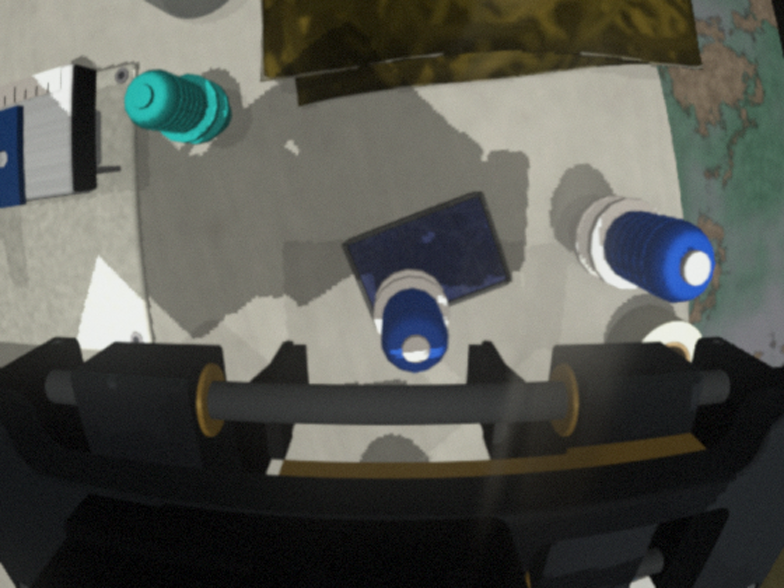

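View pics/s13.png

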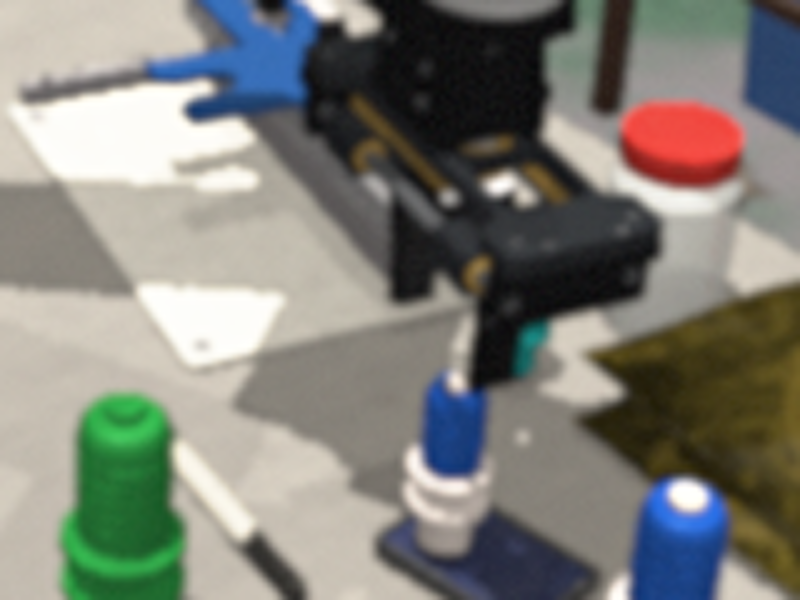

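Call:
{"fn": "jog_arm", "kwargs": {"increments": [[[0,0,0,0,-0.011,0,-0.4],[0,0,0,0,-0.011,-0.02,-0.4],[0,0,0,0,-0.011,-0.04,-0.4],[0,0,0,0,-0.011,-0.053,-0.4],[0,0,0,0,-0.011,-0.053,-0.4]]]}}

```text
time: 12.45
position: [0.3758, -0.3167, 0.0509]
tool_rot: [0.054, 0.706, -0.704, -0.055]
ft_force: [-0.7, -0.7, 0.4]
grip_width: 0.061
```

Run:
```python
from h import *
import pickle
o,R=tool();p=o['position'];print(p,o['ft_force'],o['grip_width'],np.degrees(np.arctan2(R[1,2],R[0,2])))
ci=camera_info('wrist');im=camera('wrist');save('w14',im,None,1.4)
ci=camera_info('scene');im=camera('scene');save('s14',im,(240,190,400,310),5)
```

```text
[ 0.37583863 -0.31670307  0.05093445] [-0.7251176  -0.68558142  0.43350187] 0.061021836564334464 -98.8942097046075
```

View pics/w14.png

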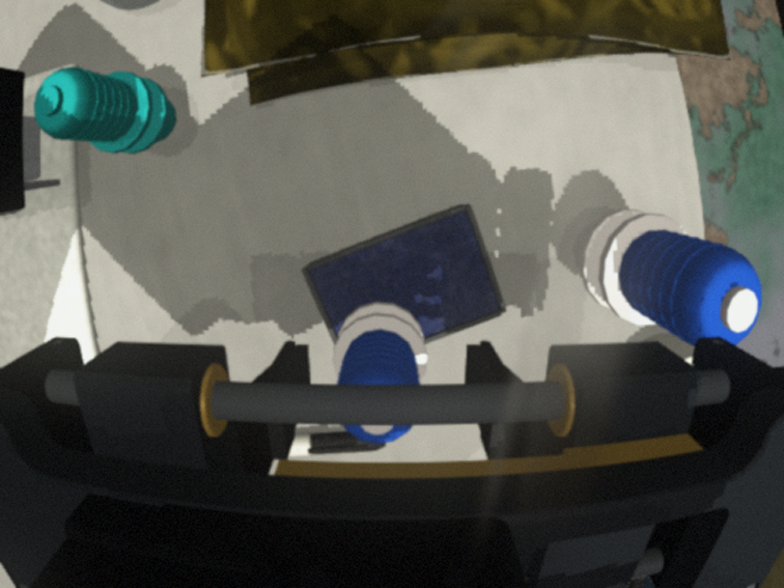

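View pics/s14.png

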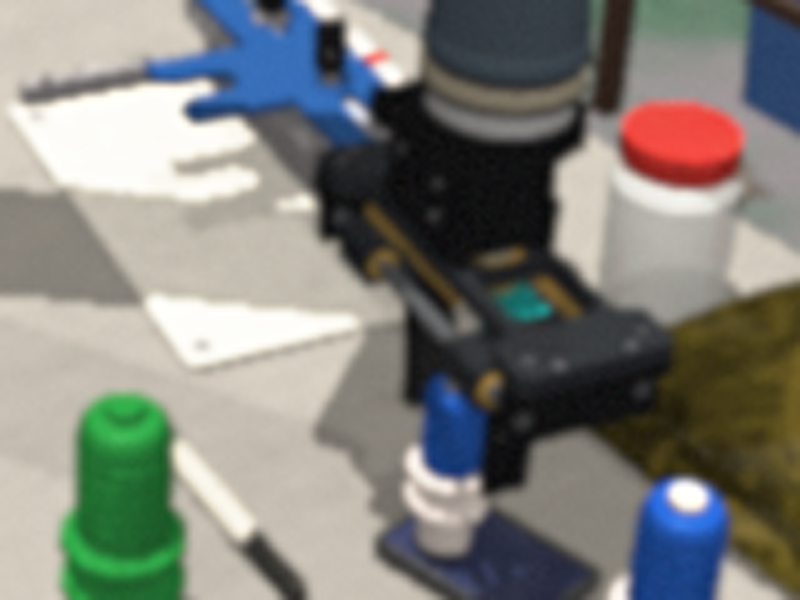

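Call:
{"fn": "jog_arm", "kwargs": {"increments": [[[0,0,0,-0.002,0.0045,-0.003,-0.4],[0,0,0,-0.002,0.0045,-0.003,-0.4],[0,0,0,-0.002,0.0045,-0.003,-0.4],[0,0,0,-0.002,0.0045,-0.003,-0.4]]]}}

```text
time: 12.95
position: [0.3744, -0.3129, 0.0493]
tool_rot: [0.055, 0.706, -0.704, -0.054]
ft_force: [0.5, -0.8, 0.1]
grip_width: 0.061
```

Call:
{"fn": "jog_arm", "kwargs": {"increments": [[[0,0,0,0,0.0005,-0.001,0],[0,0,0,0,0.0005,-0.001,0.4],[0,0,0,0,0.0005,-0.001,1],[0,0,0,0,0.0005,-0.001,1],[0,0,0,0,0.0005,-0.001,1],[0,0,0,0,0.0005,-0.001,1]]], "squeeze": 20}}

```text
time: 13.55
position: [0.3745, -0.3124, 0.0482]
tool_rot: [0.055, 0.706, -0.704, -0.054]
ft_force: [-0.3, 0.3, 0.1]
grip_width: 0.0294
```

Run:
```python
from h import *
import pickle
o,R=tool();p=o['position'];print(p,o['ft_force'],o['grip_width'],R.round(3))
ci=camera_info('wrist');im=camera('wrist');pickle.dump((ci,im,o),open('w15.pkl','wb'));save('w15',im,None,1.4)
```

```text
[ 0.37445204 -0.31236725  0.04820581] [-0.31636298  0.26144779  0.08455209] 0.029398313623921007 [[-0.988  0.001 -0.154]
 [ 0.154  0.002 -0.988]
 [-0.001 -1.    -0.002]]
```

View pics/w15.png

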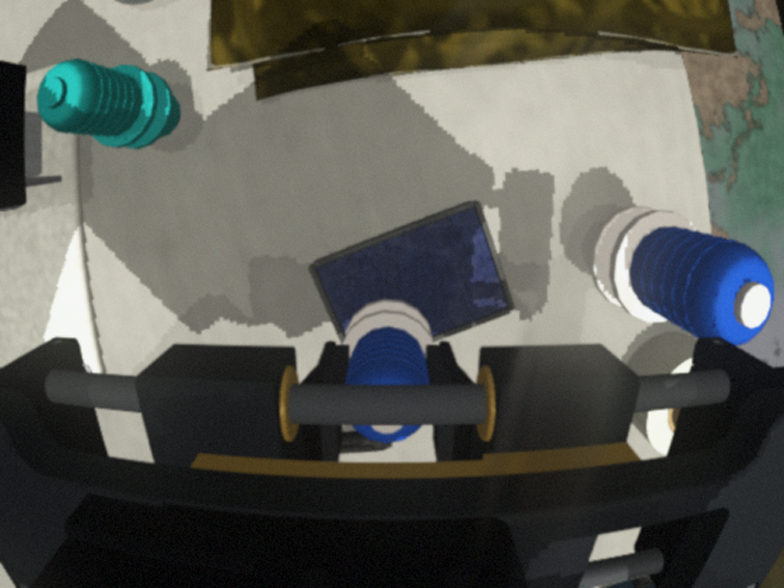

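Call:
{"fn": "jog_arm", "kwargs": {"increments": [[[0,0,0,0,0,0.02,1],[0,0,0,0,0,0.05,1],[0,0,0,0.01,0.03,0.08,1],[0,0,0,0.02,0.065,0.08,1],[0,0,0,0.025,0.1,0.08,1],[0,0,0,0.025,0.135,0.08,1],[0,0,0,0.025,0.17,0.08,1],[0,0,0,0.025,0.17,0.08,1]]]}}

```text
time: 14.4
position: [0.3969, -0.1375, 0.1279]
tool_rot: [0.052, 0.707, -0.703, -0.055]
ft_force: [-0.5, 0.4, -1.2]
grip_width: 0.0294
```

Call:
{"fn": "jog_arm", "kwargs": {"increments": [[[0,0,0,0,0.03,0,1],[0,0,0,0,0.06,0,1],[0,0,0,0,0.09,0,1],[0,0,0,0,0.12,0,1],[0,0,0,0,0.15,0,1],[0,0,0,0,0.17,0,1],[0,0,0,0,0.17,0,1],[0,0,0,0,0.17,0,1]]]}}

```text
time: 15.2
position: [0.3974, 0.032, 0.1279]
tool_rot: [0.052, 0.707, -0.703, -0.054]
ft_force: [0.5, 0.0, -0.7]
grip_width: 0.0297
```

Run:
```python
from h import *
import pickle
o,R=tool();p=o['position'];print(p,o['ft_force'],o['grip_width'],R.round(3))
ci=camera_info('wrist');im=camera('wrist');pickle.dump((ci,im,o),open('w16.pkl','wb'));save('w16',im,None,1.4)
im=camera('scene');save('s16',im,(220,130,350,230),6)
```

```text
[0.39740062 0.03204915 0.12789497] [ 0.54877939  0.04308181 -0.678814  ] 0.02973553423504278 [[-0.989 -0.002 -0.149]
 [ 0.149  0.005 -0.989]
 [ 0.003 -1.    -0.005]]
```

View pics/w16.png

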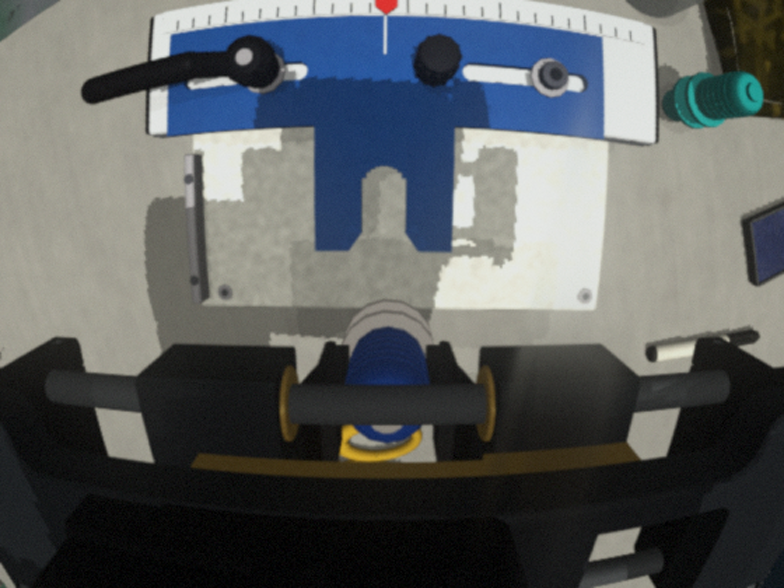

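View pics/s16.png

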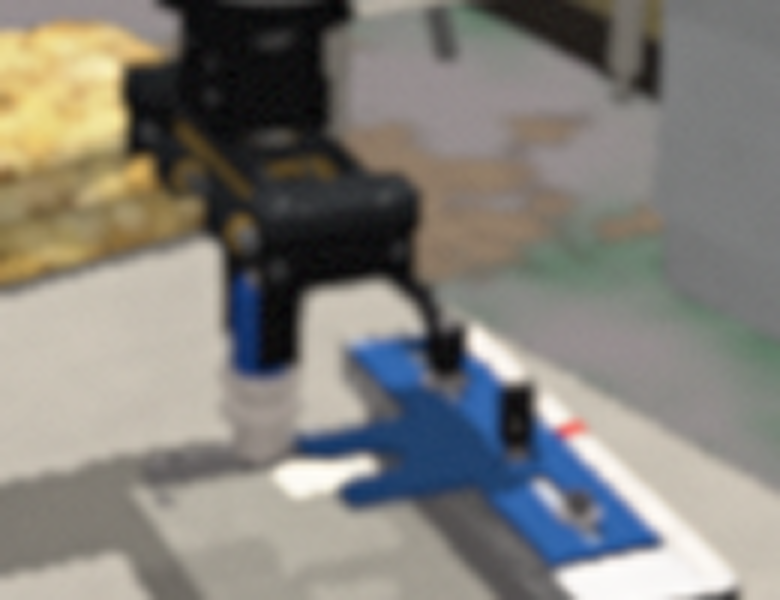

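Run:
```python
from h import *
import pickle
ci,im,o=pickle.load(open('w16.pkl','rb'))
save('w16z',im,(215,100,335,250),4)
ex=np.array([.988,-.156]);ey=np.array([.156,.988])
for u,v,z in [(361,210,.081),(407,210,.081),(384,166,.081),(315,251,.081),(452,251,.081)]:
    q=onz(ci,u/1.4,v/1.4,z,True)[:2];print(u,v,q.round(4),'ex',round(q@ex,4),'ey',round(q@ey,4))
# dauber: predicted collar centre px at given TCP for neck
p=o['position'];print('tcp ex,ey',p[:2]@ex,p[:2]@ey)
base=.014+ (p[2]-.0482)
for h in (.028,.033,.045,.050,.095,.099):print(h,proj(ci,[p[0],p[1],base+h],True)*1.4)
```

```text
361 210 [0.4545 0.038 ] ex 0.4431 ey 0.1084
407 210 [0.4509 0.0145] ex 0.4433 ey 0.0847
384 166 [0.4752 0.0228] ex 0.4659 ey 0.0967
315 251 [0.437  0.0655] ex 0.4215 ey 0.1328
452 251 [ 0.4263 -0.006 ] ex 0.4221 ey 0.0606
tcp ex,ey 0.3876321441709056 0.0936590551117503
0.028 [388.41502775 339.45119163]
0.033 [388.37947144 343.36683051]
0.045 [388.28665549 353.53997709]
0.05 [388.24452199 358.13529654]
0.095 [387.73812    412.29850307]
0.099 [387.67829857 418.57116904]
```

View pics/w16z.png

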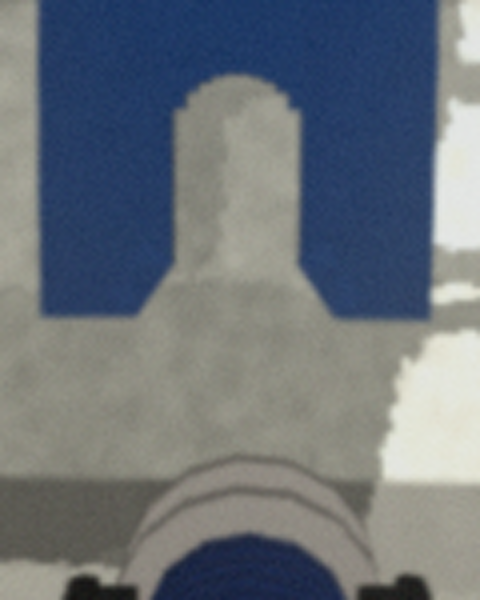

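Call:
{"fn": "jog_arm", "kwargs": {"increments": [[[0,0,0,0.0005,0.003,-0.015,1],[0,0,0,0.0005,0.003,-0.03,1],[0,0,0,0.0005,0.003,-0.045,1],[0,0,0,0.0005,0.003,-0.0547,1],[0,0,0,0.0005,0.003,-0.0547,1],[0,0,0,0.0005,0.003,-0.0547,1],[0,0,0,0.0005,0.003,-0.0547,1]]]}}

```text
time: 16.0
position: [0.3985, 0.0339, 0.0736]
tool_rot: [0.053, 0.707, -0.703, -0.055]
ft_force: [-0.5, -1.0, -0.8]
grip_width: 0.0291
```

Run:
```python
from h import *
import pickle
o,R=tool();p=o['position'];print(p,o['ft_force'],o['grip_width'],R.round(3))
ex=np.array([.988,-.156]);ey=np.array([.156,.988]);print(p[:2]@ex,p[:2]@ey)
ci=camera_info('wrist');im=camera('wrist');pickle.dump((ci,im,o),open('w17.pkl','wb'));save('w17',im,(175,80,375,260),3.3)
ci=camera_info('scene');im=camera('scene');save('s17',im,(220,150,320,225),8)
base=.014+ (p[2]-.0482);f=lambda X:((proj(ci,X)-[220,150])*8).round(0)
S=np.array([.397,.0375])
for h in (0,.033,.045,.05):print(h,base+h,f([p[0],p[1],base+h]))
for c in ((.0,.036),(0,-.036)):
  q=(.4218)*ex+(.0966+c[1])*ey;print('fork corner',f([q[0],q[1],.081]),f([q[0],q[1],.075]))
```

```text
[0.39854895 0.03393117 0.07359214] [-0.52875798 -0.97829823 -0.75921613] 0.029098086618005774 [[-0.988 -0.001 -0.152]
 [ 0.152  0.005 -0.988]
 [ 0.002 -1.    -0.005]]
0.38847310492842685 0.09569762860501743
0 0.03939214413212531 [343. 577.]
0.033 0.0723921441321253 [344. 500.]
0.045 0.08439214413212531 [344. 471.]
0.05 0.08939214413212532 [344. 459.]
fork corner [391. 418.] [390. 432.]
fork corner [467. 508.] [466. 522.]
```

View pics/w17.png

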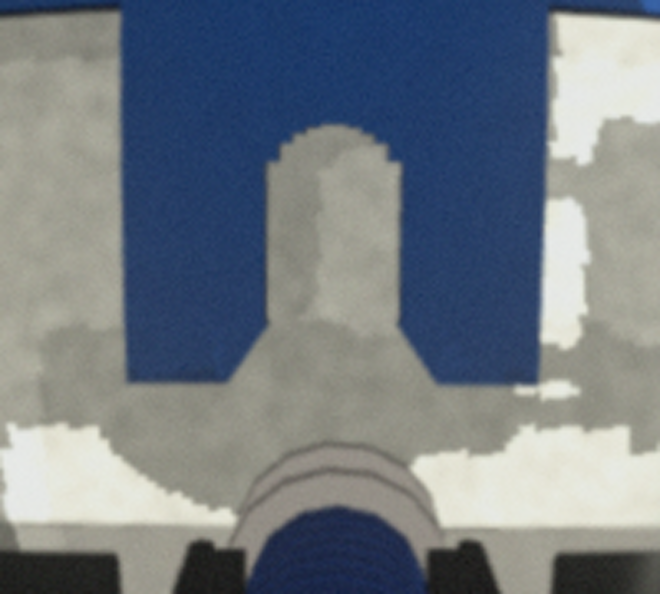

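View pics/s17.png

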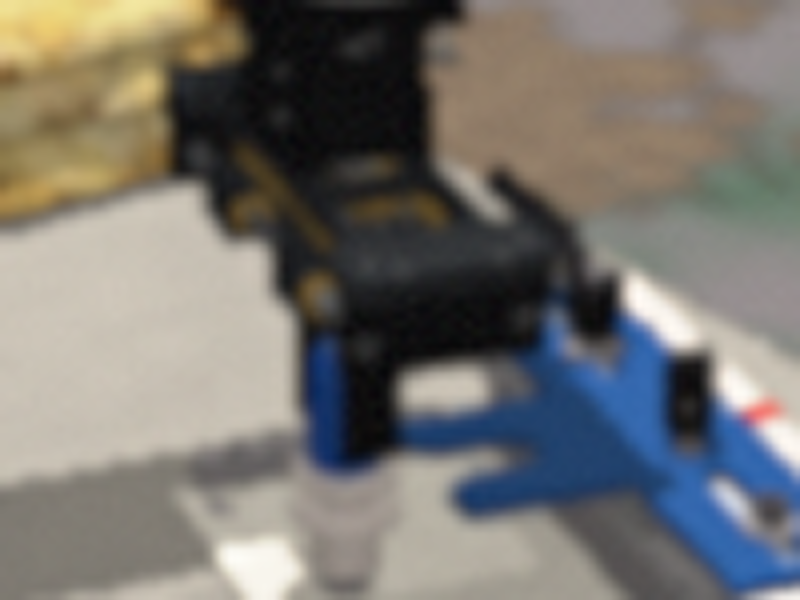

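Call:
{"fn": "jog_arm", "kwargs": {"increments": [[[0,0,0,0.006,0.0,-0.0003,1],[0,0,0,0.012,-0.001,-0.0003,1],[0,0,0,0.018,-0.002,-0.0003,1],[0,0,0,0.024,-0.003,-0.0003,1],[0,0,0,0.03,-0.004,-0.0003,1],[0,0,0,0.036,-0.0048,-0.0003,1],[0,0,0,0.036,-0.0048,-0.0003,1]]]}}

```text
time: 16.8
position: [0.436, 0.0291, 0.0734]
tool_rot: [0.054, 0.707, -0.703, -0.054]
ft_force: [0.3, 0.1, -0.5]
grip_width: 0.0296
```

Run:
```python
from h import *
import pickle
o,R=tool();p=o['position'];print(p,o['ft_force'],o['moment'],o['grip_width'],R.round(3))
ex=np.array([.988,-.156]);ey=np.array([.156,.988]);print(p[:2]@ex,p[:2]@ey)
ci=camera_info('wrist');im=camera('wrist');pickle.dump((ci,im,o),open('w18.pkl','wb'));save('w18',im,(175,120,375,280),3.5)
ci=camera_info('scene');im=camera('scene');save('s18',im,(220,150,320,225),8)
```

```text
[0.43597853 0.02907737 0.07340663] [ 0.30815502  0.11544262 -0.54566989] [-0.00860896  0.0693246  -0.0293599 ] 0.02962774884034337 [[-0.988  0.    -0.152]
 [ 0.152  0.005 -0.988]
 [ 0.    -1.    -0.005]]
0.42621071367132984 0.0967410872329127
```

View pics/w18.png

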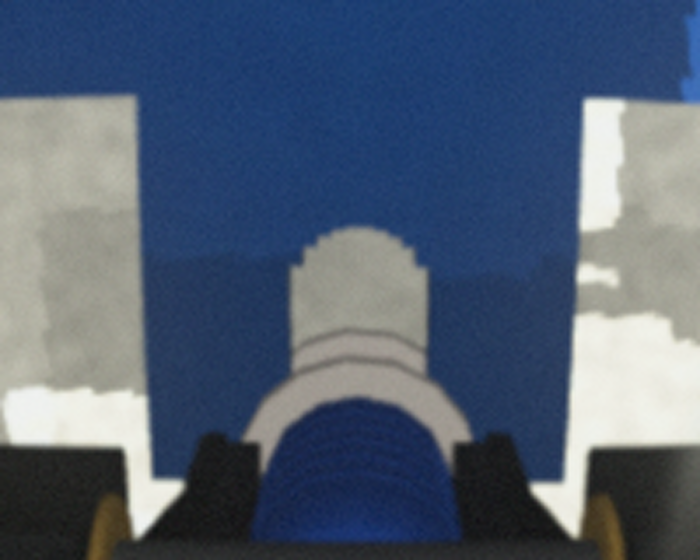

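View pics/s18.png

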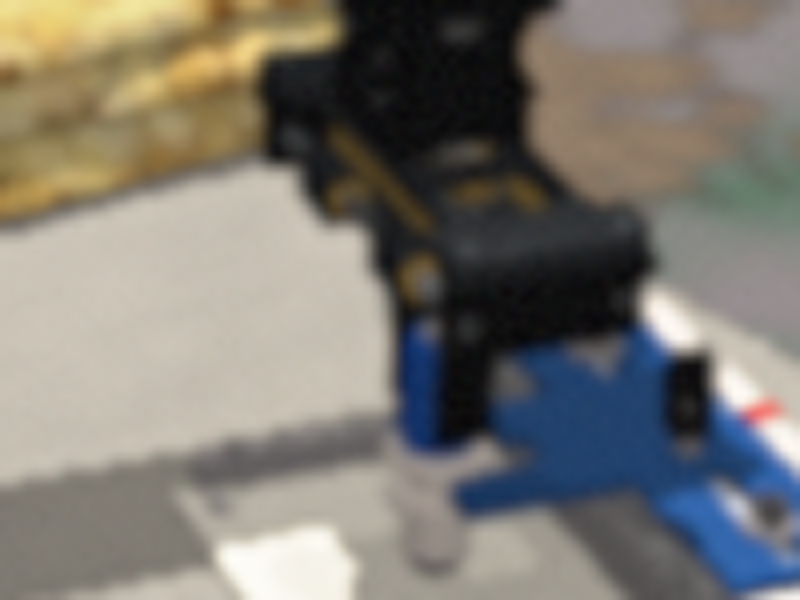

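Call:
{"fn": "jog_arm", "kwargs": {"increments": [[[0,0,0,0.006,-0.001,0,1],[0,0,0,0.012,-0.002,0,1],[0,0,0,0.018,-0.003,0,1],[0,0,0,0.024,-0.0038,0,1],[0,0,0,0.0285,-0.0045,0,1],[0,0,0,0.0285,-0.0045,0,1],[0,0,0,0.0285,-0.0045,0,1]]]}}

```text
time: 17.6
position: [0.4626, 0.025, 0.0732]
tool_rot: [0.053, 0.707, -0.703, -0.055]
ft_force: [-0.2, -0.3, -0.2]
grip_width: 0.0297
```

Run:
```python
from h import *
import pickle
o,R=tool();p=o['position'];print(p,o['ft_force'],o['moment'],o['grip_width'],R.round(3))
ex=np.array([.988,-.156]);ey=np.array([.156,.988]);print(p[:2]@ex,p[:2]@ey)
ci=camera_info('wrist');im=camera('wrist');pickle.dump((ci,im,o),open('w19.pkl','wb'));save('w19',im,(175,120,375,280),3.5)
```

```text
[0.46261405 0.02496495 0.07319783] [-0.20587027 -0.29115734 -0.2054418 ] [0.04895807 0.04898792 0.01797847] 0.02972588491729781 [[-0.988 -0.002 -0.151]
 [ 0.151  0.005 -0.988]
 [ 0.003 -1.    -0.005]]
0.45316815376530667 0.0968331649036628
```

View pics/w19.png

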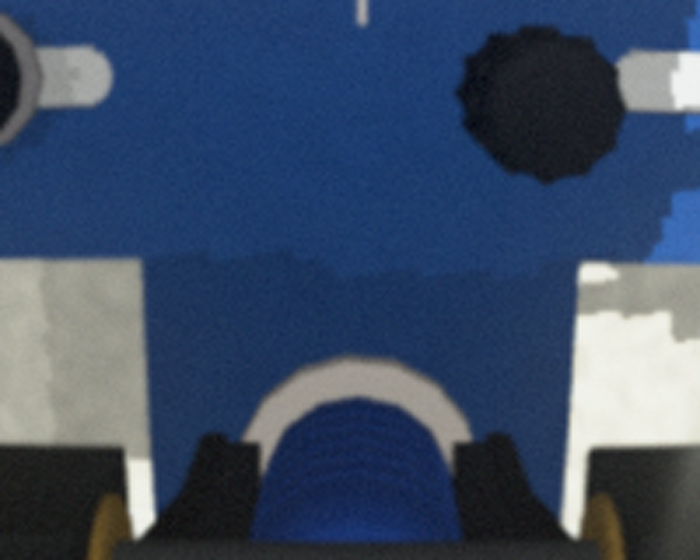

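Call:
{"fn": "jog_arm", "kwargs": {"increments": [[[0,0,0,0.0012,-0.0004,0,1],[0,0,0,0.0022,-0.0006,0,1],[0,0,0,0.0022,-0.0006,0,1],[0,0,0,0.0022,-0.0006,0,1]]]}}

```text
time: 18.05
position: [0.4645, 0.0244, 0.0732]
tool_rot: [0.053, 0.707, -0.703, -0.055]
ft_force: [0.3, -0.7, -0.3]
grip_width: 0.0297
```

Call:
{"fn": "jog_arm", "kwargs": {"increments": [[[0,0,0,0.001,-0.0002,0,1],[0,0,0,0.0015,-0.0002,0,1],[0,0,0,0.0015,-0.0002,0,1]]]}}

```text
time: 18.35
position: [0.4658, 0.0243, 0.0732]
tool_rot: [0.052, 0.707, -0.703, -0.055]
ft_force: [-0.4, -0.6, -0.4]
grip_width: 0.0292
```

Call:
{"fn": "jog_arm", "kwargs": {"increments": [[[0,0,0,0.001,-0.0001,0,1],[0,0,0,0.0015,-0.0001,0,1],[0,0,0,0.0015,-0.0001,0,1]]]}}

```text
time: 18.65
position: [0.4662, 0.0243, 0.073]
tool_rot: [0.052, 0.707, -0.703, -0.056]
ft_force: [-2.6, -0.0, 0.7]
grip_width: 0.0294
```

Call:
{"fn": "jog_arm", "kwargs": {"increments": [[[0,0,0,-0.0008,0.0001,-0.001,1],[0,0,0,-0.0008,0.0001,-0.002,1],[0,0,0,-0.0008,0.0001,-0.003,1],[0,0,0,-0.0008,0.0001,-0.003,1]]]}}

```text
time: 19.05
position: [0.4658, 0.0244, 0.0702]
tool_rot: [0.052, 0.707, -0.703, -0.055]
ft_force: [-0.7, 1.3, 2.6]
grip_width: 0.0293
```

Run:
```python
from h import *
o,R=tool();p=o['position'];print(p,o['ft_force'],o['moment'],R.round(3))
im=camera('scene');save('s20',im,(220,140,320,215),8)
im=camera('wrist');save('w20',im,(175,80,375,280),3)
```

```text
[0.46583049 0.02435815 0.07021232] [-0.66817785  1.25563321  2.57403956] [ 0.03909443  0.16064263 -0.01843097] [[-0.988 -0.005 -0.151]
 [ 0.151  0.005 -0.988]
 [ 0.005 -1.    -0.005]]
```

View pics/s20.png

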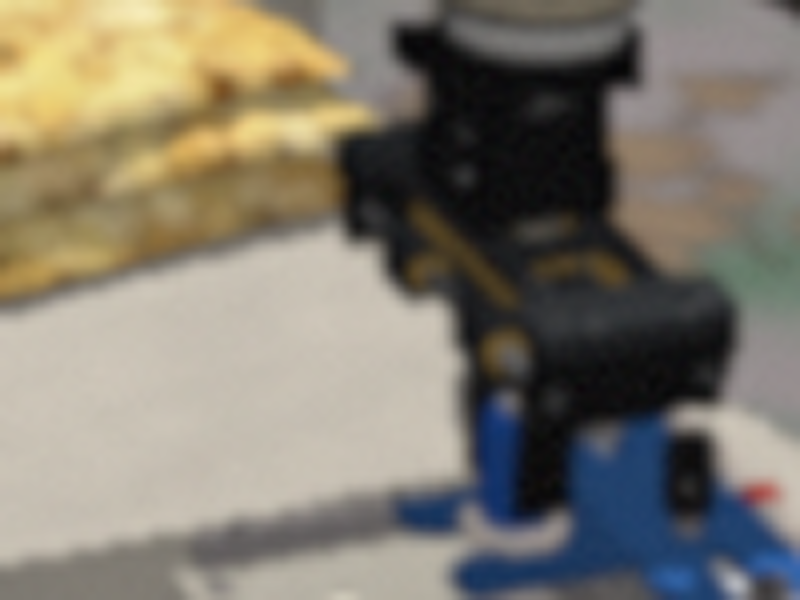

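View pics/w20.png

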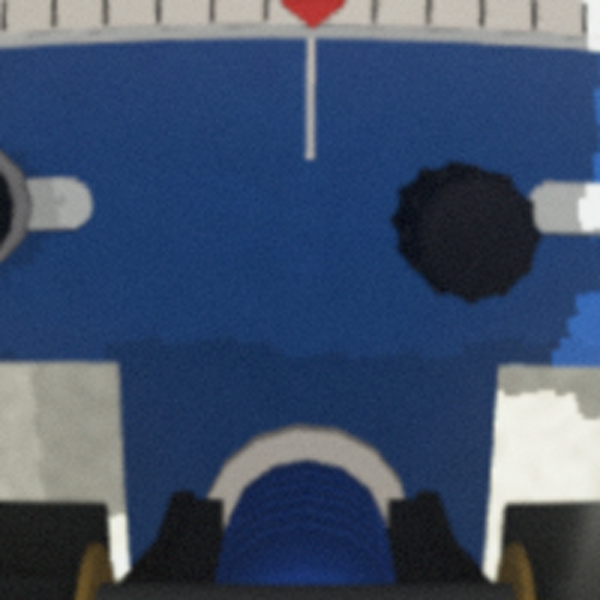

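Call:
{"fn": "jog_arm", "kwargs": {"increments": [[[0,0,0,0,0,0,0.4],[0,0,0,0,0,0,0],[0,0,0,0,0,0,-0.4],[0,0,0,0,0,0,-0.5],[0,0,0,0,0,0,-0.5],[0,0,0,0,0,0,-0.5]]]}}

```text
time: 19.75
position: [0.4659, 0.0243, 0.0702]
tool_rot: [0.052, 0.707, -0.703, -0.055]
ft_force: [-0.1, -0.7, -0.7]
grip_width: 0.0603
```

Run:
```python
from h import *
o,R=tool();p=o['position'];print(p,o['ft_force'],o['grip_width'])
im=camera('wrist');save('w21',im,None,1.4)
```

```text
[0.46591928 0.02434426 0.07016299] [-0.06376612 -0.72312908 -0.66895231] 0.06032835195972758
```

View pics/w21.png

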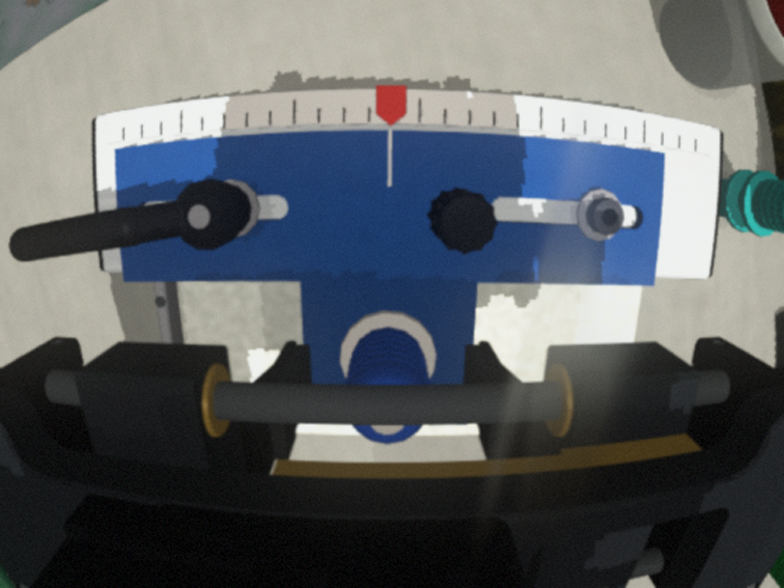

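Released; the dauber stays upright in the fork. Withdraw upward, then check from further back.

Call:
{"fn": "jog_arm", "kwargs": {"increments": [[[0,0,0,0,0,0.02,-0.5],[0,0,0,0,0,0.05,-0.5],[0,0,0,0,0,0.09,-0.5],[0,0,0,0,0,0.12,-0.5],[0,0,0,-0.03,0,0.13,-0.5],[0,0,0,-0.05,0,0.13,-0.5],[0,0,0,-0.05,0,0.13,-0.5],[0,0,0,-0.05,0,0.13,-0.5]]]}}

```text
time: 20.6
position: [0.4165, 0.0243, 0.2004]
tool_rot: [0.053, 0.707, -0.703, -0.055]
ft_force: [-0.0, -0.5, -0.5]
grip_width: 0.0651
```

Run:
```python
from h import *
import pickle
o,R=tool();p=o['position'];print(p,o['ft_force'],o['grip_width'])
ci=camera_info('wrist');im=camera('wrist');pickle.dump((ci,im,o),open('w22.pkl','wb'));save('w22',im,None,1.4);save('w22z',im,(215,80,345,230),4)
im=camera('scene');save('s22',im,(220,140,320,215),8)
```

```text
[0.41648137 0.02425898 0.20037911] [-0.01954107 -0.53803606 -0.47794746] 0.06508572057558872
```

View pics/w22.png

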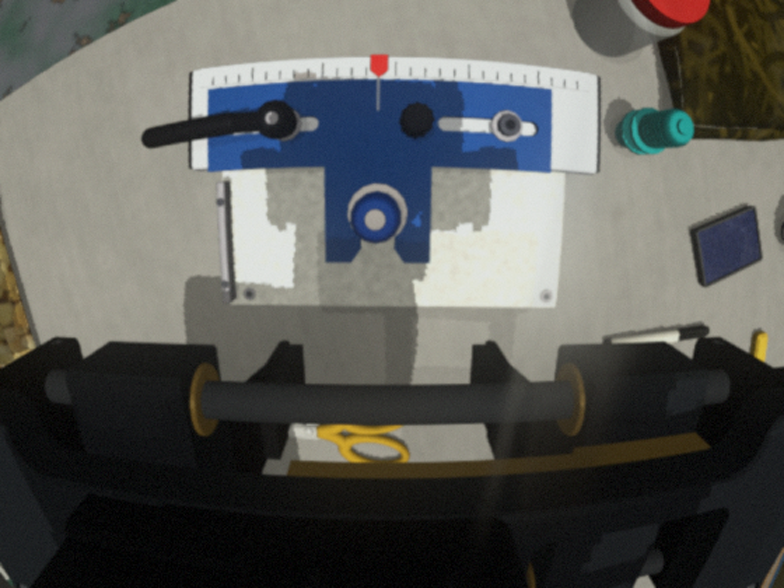

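View pics/w22z.png

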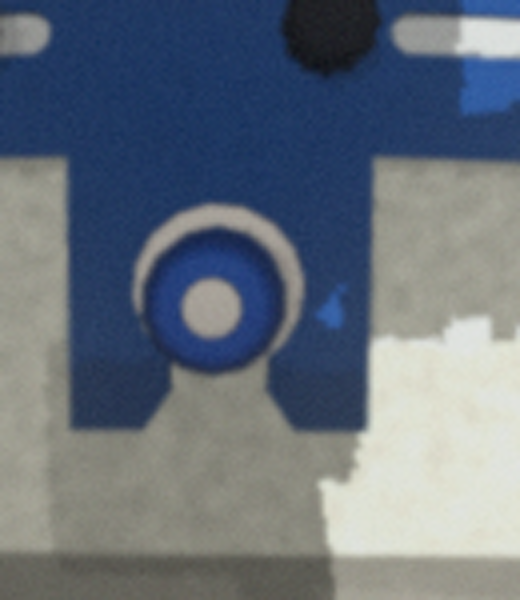

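View pics/s22.png

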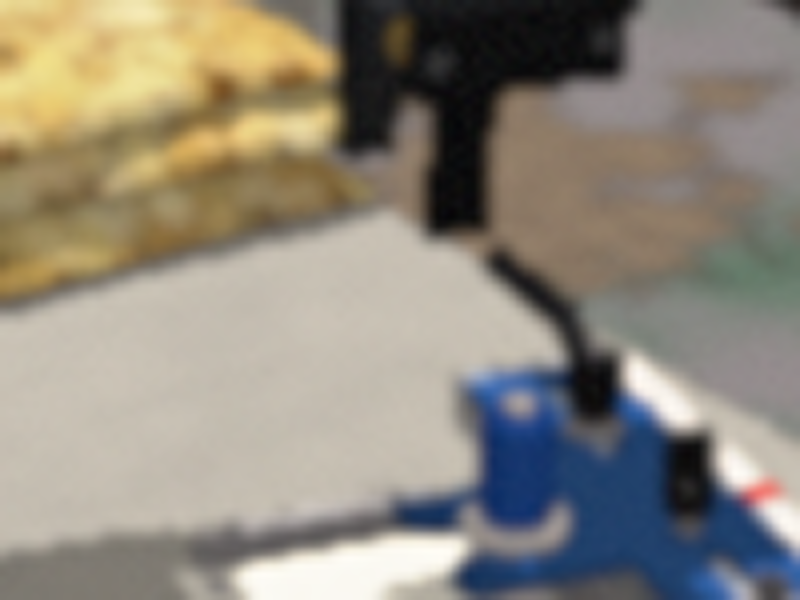

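Run:
```python
from h import *
import pickle
ci,im,o=pickle.load(open('w22.pkl','rb'))
ex=np.array([.988,-.156]);ey=np.array([.156,.988])
f=lambda u,v,z:onz(ci,(u+.5)/4-.5+215,(v+.5)/4-.5+80,z,True)[:2]
for n,u,v,z in [('button',211,308,.135),('collar back',218,204,.086),('collarL',132,280,.086),('collarR',304,280,.086),('front L',70,430,.081),('front R',367,432,.081)]:
    q=f(u,v,z);print(n,q.round(4),(q@ex).round(4),(q@ey).round(4))
save('w22y',im,(240,30,300,90),10)
```

```text
button [0.4661 0.0248] 0.4566 0.0972
collar back [0.4856 0.0218] 0.4763 0.0973
collarL [0.4712 0.0443] 0.4586 0.1173
collarR [0.465  0.0048] 0.4587 0.0773
front L [0.4375 0.0658] 0.422 0.1333
front R [ 0.4262 -0.0051] 0.4218 0.0614
```

View pics/w22y.png

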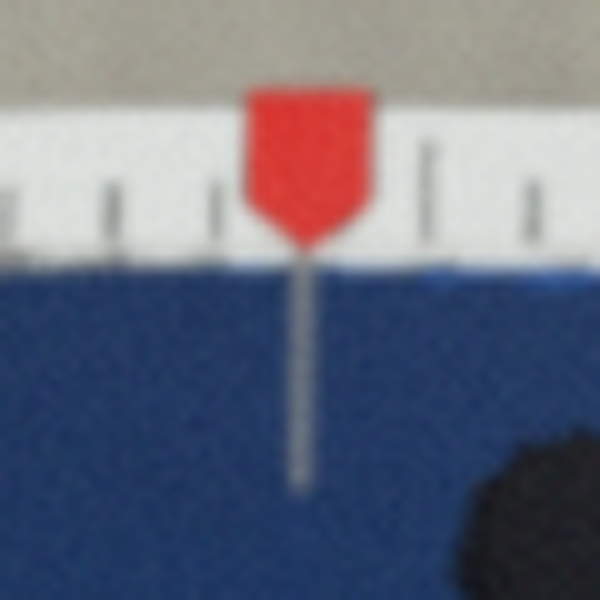

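```bash
python3 -c "
from rig import *
print(hand_in())"
```

```text
the job is handed in; nothing more can be done
None
```

The job is handed in at about 20.7 s of the 69 s allowed. hand_in gives no verdict, so the results below are my own checks from the camera images.

- **Bracket:** I pinched the knob and slid the bracket about 34 mm to the left. In the last image the index line is within about 1 mm of the red tip.
- **Lever:** I pushed it clockwise to its stop, where it did not move further under about 14 N. From the image it stands at roughly 1.47 rad.
- **Dauber:** I took the small blue one from the ink pad, slid it into the fork until it lightly touched the end, lowered it onto its upper collar and let go. The neck is about 1 mm from the seat. The dauber is upright: its top and collar centres agree within about 0.5 mm.
- **Bystanders:** The jar, marker and tape roll were not touched as far as I could see. I did not re-measure their positions. The gripper is clear of everything.

**Disagreements:**
- The first pinch of the knob closed above it. The real fingertips sit about 25 mm higher than the reported TCP position, and I allowed for that in every later move.
- One approach to the dauber was up to 11 mm off sideways. I corrected it before gripping.

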